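# Reset the shutter interlock after service

### The job

Service on the beam path is finished: lift the sheet-metal service guard off the interlock controller and hang it astride the slotted aluminium rail, let go of it, and leave it hanging there. Then take the ball pen, reach it through the round hole in the controller's front and press the recessed reset button all the way down; finish while still holding the pen and keeping the button down. Leave the standing objective, the dropper bottle and the torch where they are.

Things in the scene. Friction and masses are not known exactly. Their poses are not given: they have to be found in the camera images.
- guard_grip (a point): Centre of the black bar grip on the loose service guard (0.16 kg): grip 14 mm thick (x), 50 long (y), 30 high. The guard is a saddle of 3 mm sheet steel, its flat web 68 (x) by 64 mm (y), underside 18 mm below this point; two legs go down 50 mm from the underside, 62 mm apart inside, facing -x and +x. It starts astride the controller (3 mm play), a leg over the hole, and lifts straight up.
- rail_top (a point): Middle of the top face of the fixed storage rail: a level slotted aluminium profile 40 mm square, 218 mm long along its y, top 160 mm above the desk; uprights of the same profile 86 mm to each side, on feet 64 mm deep (x) and 48 wide. x is horizontal, across the rail. The guard hangs with its web flat on this face, a leg on each side, its y along the rail's.
- reset_hole (a point): Centre of the round reset hole in the controller's front face, 15 mm in diameter, 52 mm above the desk. x points straight into the controller, level; y along its front, to the left. Panel 6 mm thick; the well behind it is 32 mm square. Two sockets stick out 11 mm from the front, 57 and 85 mm left of the hole.
- controller: The fixed interlock controller, a grey box 56 mm deep (x), 140 wide (y), 86 high; origin under its middle on the desk, front face at x = -28 mm. The reset hole is 35 mm right (y = -35 mm) of the middle of its front.
- reset_button (a joint): Travel of the sprung reset button in m, into the controller: 0 at rest, 0.005 all the way down. It takes about 1.5 N to start and 5 N all the way down, and springs back when let go. Its flat face, 19 mm in diameter, stands 20 mm behind the front face at rest, centred on the hole.
- pen_mid (a point): Middle of the loose blue ball pen (11 g; white -y end) lying on the desk, 4.5 mm above its underside: 148 mm long along its y (74 mm to each end), 8 mm wide, 9 high. From 23 mm to its +y end it is round, 8.4 mm in diameter, the rest is square. Either end may go into the hole; the round one has more room.
- objective_mid (a point): Middle of a standing microscope objective, 27 mm in diameter, 50 mm high; to be left alone.
- dropper_mid (a point): Middle of a standing dropper bottle, 33 mm in diameter, 94 mm high; to be left alone.
- pocket_torch_mid (a point): Middle of a small black torch lying on the desk, 98 mm long along its y, 24 mm thick; to be left alone.
Not all that is in view belongs to the job. Leave any green or red look-alike of the part that bears guard_grip alone.

How it is judged:
By the outcome, as a careful person would: the job done as asked, in the order asked, and still so for the second after the job is handed in, while the arm keeps its last pose, push and grip.
It also fails if it takes over 64 s, if anything falls off the work surface, if the arm or the gripper's body presses on something with over 40 N, if the wrist force passes 120 N, or if a joint passes its speed limit or range.

### The arm

A 6-joint arm with a two-finger parallel gripper is mounted at the origin on a cart in front of the work surface, level with it; the furniture and walls round the work are solid. World frame = base frame: x ahead of the robot, y to its left, z up, the work surface at z = 0. Lengths are in m, angles in rad, forces in N, time in s.
With the tool pointing down it reaches from about 0.325 to 0.85 m from the base axis. Payload 15.5 kg.
Tool frame: the origin (TCP) lies at the very end of the fingers, on their centre line; the grasp point (between the pads) lies 19 mm behind it; z points along the fingers, y is the direction in which the jaws open and shut (so a half turn about z gives the same grasp; the last joint's range is limited). The gripper opens to 91 mm and grips with 3 to 60 N. Pads are 32 mm wide; open, the fingers measure 118 mm over their backs; the gripper's body (76 mm by 178 mm) begins 60 mm behind the grasp point.
Start: joints at [1.012, 0.494, 1.345, -0, 1.302, -0.096], TCP at [0.279, 0.559, 0.184] pointing down, gripper open.
Joint ranges: [-2.91, 2.91], [-0.82, 2.16], [0.22, 2.67], [-1.22, 4.37], [0.12, 2.79], [-3.08, 3.08]. Speed limits (rad/s): [1.89, 1.89, 2.57, 3.01, 3.01, 3.01].

### API

Orientations are given as [roll, pitch, yaw] about the fixed x, y, z axes, in that order (R = Rz(yaw) Ry(pitch) Rx(roll)).
In Python, from station import ctrl gives the robot as it stands.
- The arm moves only by the tool drive_tool, never from a script. Its argument "rows" is a list of rows, each an object of numbers: "jaw": the closure, from 0 (fully open) to 1 (shut); "x", "y", "z": the shift along the tool's x, y, z in cm; "rx", "ry", "rz": the turn, a rotation vector about the tool's x, y, z in degrees. A call has 1 to 20 rows; each row is the pose to reach, as a shift and turn from the pose measured when the call began, along the tool's axes at that moment; what a row does not reach only later rows make up. A row lasts 1/10 s, in which the tool goes at most 50 mm and 8.59 degrees, less where a joint would pass 70% of its speed; a pose out of reach is approached as far as the arm can. A call with a gripper value outside its range is refused whole. The fingers move at their own pace and stop on an object; the grip force is fixed at half the most. Time passes only in rows, so rows that repeat a pose let the fingers close. It gives the time, the measured TCP pose, the force and the opening at its end, in the units of the state.
- ctrl.observe(): the state, without advancing time (a new reading comes with each control period).
- ctrl.get_image(name): name is "scene" or "side" or "wrist"; returns the picture (400x640x3 uint8, red, green, blue); there is no depth.
- ctrl.camera_info(name): a dict with "fx", "fy", "cx", "cy" (pixels), "D" ([k1, k2, p1, p2, k3] as OpenCV has them; the pictures are not rectified), "world_from_camera" (4x4, takes a point from camera to world coordinates); the wrist camera has in their place "mount" (4x4, takes a point from camera to tool coordinates, whose origin is the TCP and whose axes are the flange's). Camera axes: x right, y down, z forward; pixel columns grow to the right and rows downward; lengths in m; the calibration is good to about 2 mm. A picture is of the moment at which its call begins: read the wrist's pose just before it. camera_info takes no time and is no camera call.
- ctrl.sign_off(): hands the job in, once; it reports no verdict.
The state is a dict: "clock": time; "q": joint angles; "joint_vel": joint speeds; "joint_efforts": joint torques, N m; "tool_pos": TCP position; "ee_rot": TCP orientation; "wrist_force": force on the tool from outside, world axes, zero at the start; "torque": the same for the moment, N m; "width": finger opening in m.
Only numpy, scipy, OpenCV 4.12 (cv2) and the standard library are available. Lean on these libraries where they do the work, as an engineer would, in place of code of your own. Each camera call takes 0.05 s, during which the arm holds its last target.

## Working session

There is one attempt and no reset: what is moved stays moved. The work goes in short steps, Python scripts to look and compute and a tool call to move; the robot and the scene stay as the last step left them, time stands still between calls to the robot, and variables do not carry over. Pictures are saved under pics/ and viewed, and the job is handed in when it is done.

Besides the shell and the picture viewer there is one more tool, called after ">>>" as name(argument=value, ...) on one line, values as JSON. drive_tool: Moves the arm, as the interface text tells. Its arguments: {"type":"object","properties":{"rows":{"type":"array","items":{"type":"object","properties":{"jaw":{"type":"number"},"x":{"type":"number"},"y":{"type":"number"},"z":{"type":"number"},"rx":{"type":"number"},"ry":{"type":"number"},"rz":{"type":"number"}}}}},"required":["rows"]}

```bash
ls; mkdir -p pics; python3 - <<'E'
from station import ctrl
import cv2
print(ctrl.observe())
for n in ["scene","side","wrist"]:
    i=ctrl.camera_info(n); print(n,i)
    cv2.imwrite(f"pics/{n}0.png",ctrl.get_image(n)[:,:,::-1])
E
```

```text
pics
{'clock': 0.0, 'q': array([ 1.01244576e+00,  4.94205091e-01,  1.34613055e+00,  1.34527878e-05,
        1.30248558e+00, -9.55427232e-02]), 'joint_vel': array([ 3.34241634e-04, -1.44615894e-03, -1.17351053e-06, -1.44586928e-03,
        6.22580647e-04,  1.84719232e-05]), 'joint_efforts': array([ 1.12591955e-03, -8.78834295e+01, -3.81860518e+01,  7.09525729e-02,
        5.30683994e-02, -6.51782125e-05]), 'tool_pos': array([0.27883611, 0.55889199, 0.18372486]), 'ee_rot': array([-3.14037093e+00, -1.30109762e-04,  2.67878116e+00]), 'wrist_force': array([-0.48234439,  0.8258434 , -0.31088879]), 'torque': array([ 0.01481502, -0.02122406, -0.0066205 ]), 'width': 0.09129963489803856}
scene {'fx': 489.86978843730094, 'fy': 489.86978843730094, 'cx': 324.7120316255164, 'cy': 195.7981693183567, 'D': array([0.01751254, 0.        , 0.        , 0.        , 0.        ]), 'world_from_camera': array([[ 0.71648686, -0.32156343,  0.61906667, -0.11668226],
       [-0.69759161, -0.32576258,  0.63815726, -0.72140277],
       [-0.00353928, -0.889087  , -0.45772456,  0.61098966],
       [ 0.        ,  0.  
[... 327 characters left out ...]
7211377,  0.72199397, -0.77174743],
       [ 0.01238392, -0.73328583, -0.67980772,  0.81939799],
       [ 0.        ,  0.        ,  0.        ,  1.        ]])}
wrist {'fx': 280.37230323052194, 'fy': 280.37230323052194, 'cx': 321.56371064108794, 'cy': 198.53512437251243, 'D': array([-0.04849532,  0.        ,  0.        ,  0.        ,  0.        ]), 'mount': array([[ 6.84487548e-04, -9.60006415e-01, -2.79977168e-01,
         7.96250316e-02],
       [ 9.99999765e-01,  6.63412385e-04,  1.70039729e-04,
        -1.07123197e-03],
       [ 2.25010905e-05, -2.79977219e-01,  9.60006644e-01,
        -2.00076369e-01],
       [ 0.00000000e+00,  0.00000000e+00,  0.00000000e+00,
         1.00000000e+00]])}
```

View pics/scene0.png

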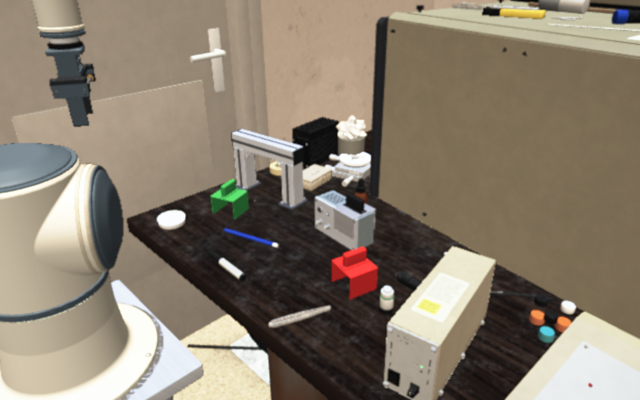

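View pics/side0.png

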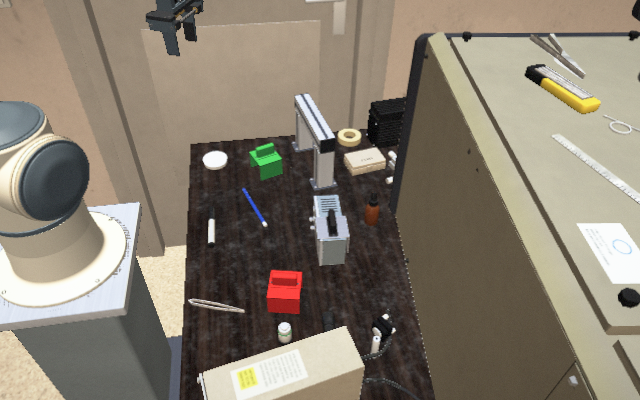

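View pics/wrist0.png

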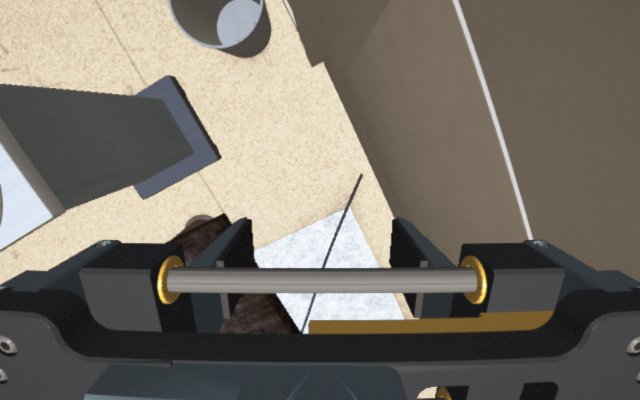

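The grey guard with a black grip is on the controller at scene (350,212) and side (331,225). The green saddle at scene (230,200) and the red one at (355,272) are the look-alikes. The pen is at scene (250,238) and the rail at (267,147). I'll enlarge these areas to confirm.

```bash
cat > h.py <<'E'
import numpy as np, cv2
from station import ctrl
from scipy.spatial.transform import Rotation as R
def wfc(n,obs=None):
    i=ctrl.camera_info(n)
    if n!="wrist": return np.array(i["world_from_camera"]),i
    T=np.eye(4);T[:3,:3]=R.from_euler("xyz",obs["ee_rot"]).as_matrix();T[:3,3]=obs["tool_pos"]
    return T@i["mount"],i
def K(i): return np.array([[i["fx"],0,i["cx"]],[0,i["fy"],i["cy"]],[0,0,1]])
def ray(n,uv,obs=None):
    T,i=wfc(n,obs); p=cv2.undistortPoints(np.array([[uv]],float),K(i),i["D"])[0,0]
    d=T[:3,:3]@np.array([p[0],p[1],1]); return T[:3,3],d/np.linalg.norm(d)
def onz(n,uv,z,obs=None):
    o,d=ray(n,uv,obs); return o+d*(z-o[2])/d[2]
def tri(*rs):
    A=sum(np.eye(3)-np.outer(d,d) for o,d in rs);b=sum((np.eye(3)-np.outer(d,d))@o for o,d in rs)
    p=np.linalg.solve(A,b); return p,[np.linalg.norm((np.eye(3)-np.outer(d,d))@(p-o))*1000 for o,d in rs]
def proj(n,P,obs=None):
    T,i=wfc(n,obs);Ti=np.linalg.inv(T)
    return cv2.projectPoints(np.atleast_2d(np.array(P,float)),cv2.Rodrigues(Ti[:3,:3])[0],Ti[:3,3],K(i),i["D"])[0][:,0]
def crop(im,x0,y0,x1,y1,s,name):
    c=cv2.resize(im[y0:y1,x0:x1],None,fx=s,fy=s,interpolation=cv2.INTER_CUBIC); cv2.imwrite(name,c)
def shift(obs,P,rpy=None):
    Rm=R.from_euler("xyz",obs["ee_rot"])
    t=Rm.inv().apply(np.array(P)-obs["tool_pos"])*100
    r=(Rm.inv()*R.from_euler("xyz",rpy)).as_rotvec(degrees=True) if rpy is not None else None
    return t.round(2),None if r is None else r.round(2)
E
python3 - <<'E'
from h import *
s=cv2.imread("pics/scene0.png");d=cv2.imread("pics/side0.png")
crop(s,205,120,405,270,4,"pics/c1.png"); crop(d,230,80,400,280,3,"pics/c2.png")
E
```

```text
(no output)
```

View pics/c1.png

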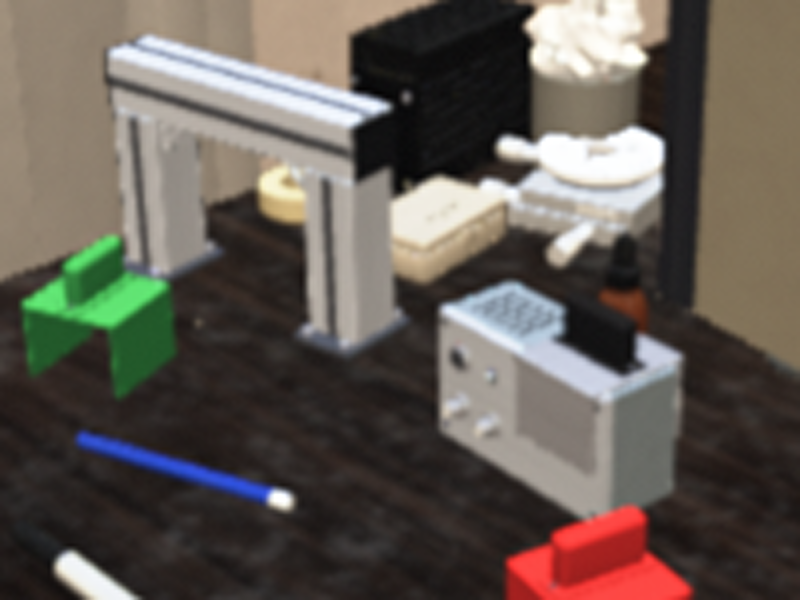

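View pics/c2.png

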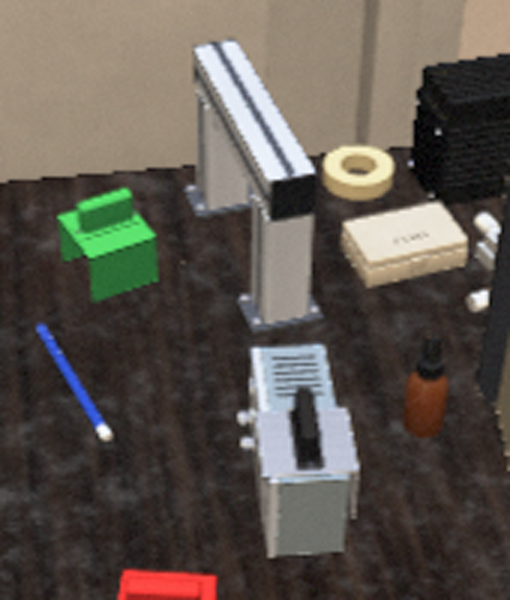

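```bash
python3 - <<'E'
from h import *
S=lambda x,y:(205+x/4-.4,120+y/4-.4); D=lambda x,y:(230+x/3-.3,80+y/3-.3)
print("rail side cam corners z.16:")
for p in [(195,50),(235,41),(314,177),(272,184)]: print(onz("side",D(*p),.16).round(4))
print("rail scene:")
for p in [(109,48),(148,36),(392,104),(353,124)]: print(onz("scene",S(*p),.16).round(4))
print("controller scene top: backleft,frontleft ; guard web top z.089 frontright, backright")
for p,z in [((505,281),.086),((440,308),.086),((606,402),.089),((684,353),.089)]: print(onz("scene",S(*p),z).round(4))
print("side:")
for p,z in [((250,346),.086),((325,346),.086),((263,475),.089),((358,472),.089)]: print(onz("side",D(*p),z).round(4))
print("grip top z.119 scene");
for p in [(575,298),(635,335)]: print(onz("scene",S(*p),.119).round(4))
print("side grip top");
for p in [(304,388),(309,425)]: print(onz("side",D(*p),.119).round(4))
print("pen"); 
for p in [(80,438),(293,502)]: print(onz("scene",S(*p),.0045).round(4))
for p in [(41,326),(106,436)]: print(onz("side",D(*p),.0045).round(4))
E
```

```text
rail side cam corners z.16:
[0.5701 0.3377 0.16  ]
[0.6079 0.348  0.16  ]
[0.6379 0.1317 0.16  ]
[0.6032 0.1273 0.16  ]
rail scene:
[0.579  0.3548 0.16  ]
[0.612  0.3562 0.16  ]
[0.6459 0.1437 0.16  ]
[0.6065 0.1357 0.16  ]
controller scene top: backleft,frontleft ; guard web top z.089 frontright, backright
[0.6256 0.0225 0.086 ]
[0.5737 0.0242 0.086 ]
[ 0.5581 -0.1212  0.089 ]
[ 0.6289 -0.1149  0.089 ]
side:
[0.5691 0.0223 0.086 ]
[0.6262 0.0136 0.086 ]
[ 0.5559 -0.1142  0.089 ]
[ 0.6221 -0.1216  0.089 ]
grip top z.119 scene
[ 0.5916 -0.0663  0.119 ]
[ 0.5828 -0.1184  0.119 ]
side grip top
[ 0.5938 -0.0631  0.119 ]
[ 0.5903 -0.0999  0.119 ]
pen
[0.4119 0.1677 0.0045]
[0.458  0.024  0.0045]
[0.4095 0.1632 0.0045]
[0.4534 0.0226 0.0045]
```

The crops confirm it. The unpainted sheet-metal saddle with the black grip sits astride the grey controller at scene (350,205), so that is the target. The green and red ones stand loose on the desk. Next I'll move above the guard for a wrist view.

```bash
python3 - <<'E'
from h import *
o=ctrl.observe()
print(shift(o,[.45,.3,.28],[np.pi,0,2.1]),shift(o,[.59,-.088,.25],[np.pi,0,1.50]))
E
```

```text
(array([-26.88, -15.54,  -9.6 ]), array([-5.000e-02,  1.000e-02,  3.316e+01])) (array([-56.72, -44.01,  -6.57]), array([-5.000e-02,  3.000e-02,  6.754e+01]))
```

>>> drive_tool(rows=[{"x":-4,"y":-2,"z":-5,"rz":5},{"x":-9,"y":-5,"z":-9,"rz":12},{"x":-14,"y":-8,"z":-9.6,"rz":20},{"x":-18,"y":-11,"z":-9.6,"rz":27},{"x":-23,"y":-15,"z":-9.6,"rz":33},{"x":-27,"y":-18,"z":-9.6,"rz":40},{"x":-31,"y":-21,"z":-9.6,"rz":46},{"x":-35,"y":-24,"z":-9.6,"rz":52},{"x":-39,"y":-28,"z":-9,"rz":58},{"x":-43,"y":-31,"z":-8,"rz":64},{"x":-47,"y":-35,"z":-7,"rz":67.5},{"x":-51,"y":-38,"z":-6.6,"rz":67.5},{"x":-55,"y":-42,"z":-6.6,"rz":67.5},{"x":-56.7,"y":-44,"z":-6.6,"rz":67.5},{"x":-56.7,"y":-44,"z":-6.6,"rz":67.5},{"x":-56.7,"y":-44,"z":-6.6,"rz":67.5},{"x":-56.7,"y":-44,"z":-6.6,"rz":67.5}])

```text
validation failed for argument at $.ro...
```

```bash
python3 - <<'E'
from h import *
import json
o=ctrl.observe(); json.dump({k:np.array(v).tolist() for k,v in o.items()},open("o1.json","w"))
cv2.imwrite("pics/w1.png",ctrl.get_image("wrist")[:,:,::-1]);print(o["clock"],o["tool_pos"],o["ee_rot"],o["wrist_force"])
E
```

```text
0.15 [0.27886568 0.55899704 0.1838785 ] [-3.14067052e+00 -5.81038312e-05  2.67881531e+00] [0.25136976 0.4036931  0.72229796]
```

View pics/w1.png

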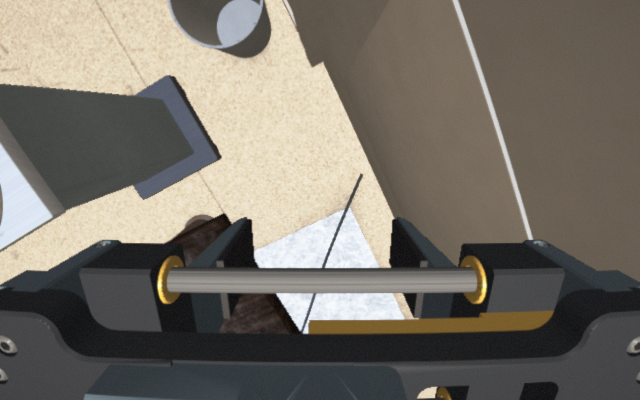

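The move was refused, so the arm and the picture are unchanged. I'll try again with every field filled in.

>>> drive_tool(rows=[{"jaw":0,"x":-4,"y":-2,"z":-5,"rx":0,"ry":0,"rz":5}])

```text
clock: 0.3
tool_pos: [0.2962, 0.5319, 0.2174]
ee_rot: [-3.133, -0.001, 2.594]
wrist_force: [0.5, 0.3, -0.1]
width: 0.0909
```

```bash
python3 - <<'E'
from h import *
o=ctrl.observe();print(o["tool_pos"],o["ee_rot"])
for P,y in [([.42,.35,.28],2.3),([.59,-.088,.25],1.5)]:print(shift(o,P,[np.pi,0,y]))
E
```

```text
[0.29621889 0.53191116 0.21741353] [-3.13328150e+00 -1.26897730e-03  2.59410906e+00]
(array([-20.03,  -9.14,  -6.21]), array([-0.48, -0.  , 16.85]))
(array([-57.35, -37.66,  -3.02]), array([-0.47,  0.2 , 62.69]))
```

>>> drive_tool(rows=[{"jaw":0,"x":-4,"y":-1.8,"z":-3,"rx":0,"ry":0,"rz":4},{"jaw":0,"x":-8,"y":-3.6,"z":-5,"rx":-0.4,"ry":0,"rz":8},{"jaw":0,"x":-12,"y":-5.5,"z":-6.2,"rx":-0.4,"ry":0,"rz":12},{"jaw":0,"x":-16,"y":-7.5,"z":-6.2,"rx":-0.4,"ry":0,"rz":16},{"jaw":0,"x":-20,"y":-10,"z":-6.2,"rx":-0.4,"ry":0,"rz":22},{"jaw":0,"x":-24,"y":-13,"z":-6.2,"rx":-0.4,"ry":0,"rz":28},{"jaw":0,"x":-28,"y":-16,"z":-6,"rx":-0.4,"ry":0,"rz":34},{"jaw":0,"x":-32,"y":-19,"z":-6,"rx":-0.4,"ry":0,"rz":40},{"jaw":0,"x":-36,"y":-22,"z":-6,"rx":-0.4,"ry":0,"rz":46},{"jaw":0,"x":-40,"y":-25,"z":-5,"rx":-0.4,"ry":0.2,"rz":52},{"jaw":0,"x":-44,"y":-28,"z":-4,"rx":-0.4,"ry":0.2,"rz":58},{"jaw":0,"x":-48,"y":-31,"z":-3,"rx":-0.4,"ry":0.2,"rz":62.7},{"jaw":0,"x":-52,"y":-34,"z":-3,"rx":-0.4,"ry":0.2,"rz":62.7},{"jaw":0,"x":-56,"y":-37,"z":-3,"rx":-0.4,"ry":0.2,"rz":62.7},{"jaw":0,"x":-57.3,"y":-37.7,"z":-3,"rx":-0.4,"ry":0.2,"rz":62.7},{"jaw":0,"x":-57.3,"y":-37.7,"z":-3,"rx":-0.4,"ry":0.2,"rz":62.7},{"jaw":0,"x":-57.3,"y":-37.7,"z":-3,"rx":-0.4,"ry":0.2,"rz":62.7},{"jaw":0,"x":-57.3,"y":-37.7,"z":-3,"rx":-0.4,"ry":0.2,"rz":62.7}])

```text
clock: 2.1
tool_pos: [0.5889, -0.0868, 0.2498]
ee_rot: [-3.14, 0.0, 1.501]
wrist_force: [-1.0, 0.2, 0.7]
width: 0.0912
```

```bash
python3 - <<'E'
from h import *
import json
o=ctrl.observe(); json.dump({k:np.array(v).tolist() for k,v in o.items()},open("o1.json","w"))
cv2.imwrite("pics/w2.png",ctrl.get_image("wrist")[:,:,::-1]);print(o["clock"],o["tool_pos"],o["ee_rot"],o["wrist_force"])
E
```

```text
2.1 [ 0.58891364 -0.08678948  0.24983737] [-3.14021034e+00  1.65470551e-04  1.50085390e+00] [-1.04268953  0.19904851  0.65647615]
```

View pics/w2.png

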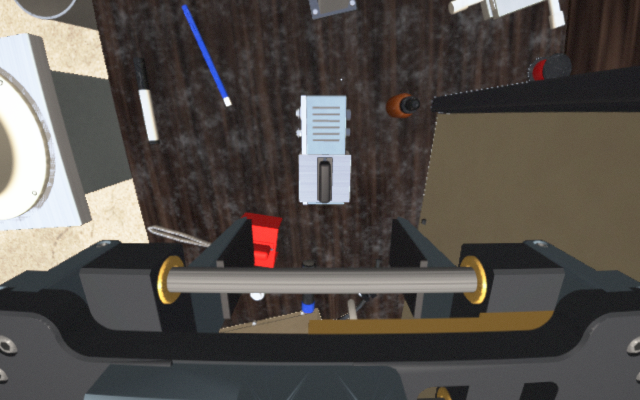

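The wrist view shows the guard web at about (325,180) with its black grip in the centre, the controller louvres above it at (325,125), the pen at (207,55) and the dropper at (403,105).

```bash
python3 - <<'E'
from h import *
im=cv2.imread("pics/w2.png"); crop(im,285,85,365,215,5,"pics/c3.png")
E
```

```text
(no output)
```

View pics/c3.png

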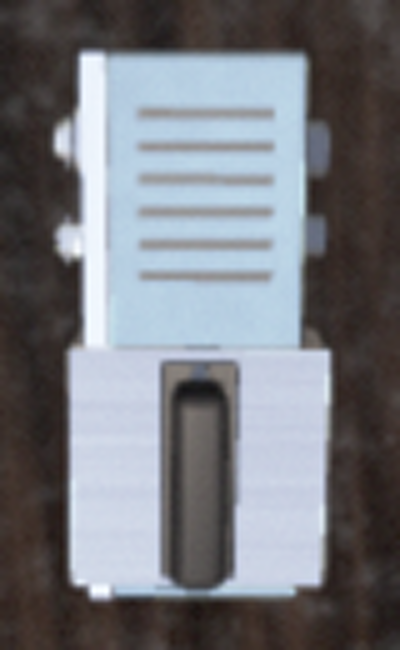

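```bash
python3 - <<'E'
from h import *
import json
o=json.load(open("o1.json"))
C=lambda x,y:(285+x/5-.4,85+y/5-.4)
w=[onz("wrist",C(*p),.089,o) for p in [(69,349),(330,348),(326,585),(72,585)]]
for p in w:print(p.round(4))
c=np.mean(w,0);print("c",c)
ctl=[onz("wrist",C(*p),.086,o) for p in [(80,52),(307,54),(302,346),(84,346)]]
for p in ctl:print(p.round(4))
gt=[onz("wrist",C(*p),.119,o) for p in [(202,382),(202,583),(176,480),(229,480)]];print(np.array(gt).round(4))
for a,b in [(w[3],w[0]),(w[2],w[1])]+[(ctl[2],ctl[1]),(ctl[3],ctl[0])]:
  d=b-a;print("yaw",-np.arctan2(d[0],d[1]),np.linalg.norm(d))
E
```

```text
[ 0.5605 -0.0526  0.089 ]
[ 0.6274 -0.057   0.089 ]
[ 0.6237 -0.1205  0.089 ]
[ 0.5555 -0.1158  0.089 ]
c [ 0.59179752 -0.08645921  0.089     ]
[0.5695 0.0195 0.086 ]
[0.6251 0.0152 0.086 ]
[ 0.6205 -0.0564  0.086 ]
[ 0.5642 -0.0525  0.086 ]
[[ 0.5941 -0.0589  0.119 ]
 [ 0.5908 -0.1085  0.119 ]
 [ 0.5862 -0.0822  0.119 ]
 [ 0.599  -0.083   0.119 ]]
yaw -0.07914578826228601 0.06336011832683568
yaw -0.057824450681109515 0.06359995303676211
yaw -0.06507363449608657 0.07171162202934818
yaw -0.07398518364753204 0.07219955803202799
```

```bash
python3 - <<'E'
from h import *
o=ctrl.observe()
print(shift(o,[.592,-.0855,.093],[np.pi,0,1.503]))
E
```

```text
(array([ 0.15,  0.31, 15.69]), array([-0.06,  0.02, -0.11]))
```

>>> drive_tool(rows=[{"jaw":0,"x":0.15,"y":0.3,"z":4,"rx":0,"ry":0,"rz":0},{"jaw":0,"x":0.15,"y":0.3,"z":8,"rx":0,"ry":0,"rz":0},{"jaw":0,"x":0.15,"y":0.3,"z":12,"rx":0,"ry":0,"rz":0},{"jaw":0,"x":0.15,"y":0.3,"z":14.5,"rx":0,"ry":0,"rz":0},{"jaw":0,"x":0.15,"y":0.3,"z":15.6,"rx":0,"ry":0,"rz":0},{"jaw":0,"x":0.15,"y":0.3,"z":15.6,"rx":0,"ry":0,"rz":0},{"jaw":0,"x":0.15,"y":0.3,"z":15.6,"rx":0,"ry":0,"rz":0}])

```text
clock: 2.85
tool_pos: [0.5927, -0.0853, 0.0952]
ee_rot: [3.141, 0.001, 1.502]
wrist_force: [0.4, -0.1, -0.2]
width: 0.0913
```

>>> drive_tool(rows=[{"jaw":0.5,"x":0,"y":0,"z":0,"rx":0,"ry":0,"rz":0},{"jaw":0.9,"x":0,"y":0,"z":0,"rx":0,"ry":0,"rz":0},{"jaw":0.95,"x":0,"y":0,"z":0,"rx":0,"ry":0,"rz":0},{"jaw":1,"x":0,"y":0,"z":0,"rx":0,"ry":0,"rz":0},{"jaw":1,"x":0,"y":0,"z":0,"rx":0,"ry":0,"rz":0},{"jaw":1,"x":0,"y":0,"z":0,"rx":0,"ry":0,"rz":0},{"jaw":1,"x":0,"y":0,"z":0,"rx":0,"ry":0,"rz":0},{"jaw":1,"x":0,"y":0,"z":0,"rx":0,"ry":0,"rz":0}])

```text
clock: 3.65
tool_pos: [0.5927, -0.0853, 0.0952]
ee_rot: [3.141, 0.001, 1.502]
wrist_force: [0.5, -0.5, 1.0]
width: 0.0301
```

>>> drive_tool(rows=[{"jaw":1,"x":0,"y":0,"z":0,"rx":0,"ry":0,"rz":0},{"jaw":1,"x":0,"y":0,"z":0,"rx":0,"ry":0,"rz":0},{"jaw":1,"x":0,"y":0,"z":0,"rx":0,"ry":0,"rz":0},{"jaw":1,"x":0,"y":0,"z":0,"rx":0,"ry":0,"rz":0},{"jaw":1,"x":0,"y":0,"z":0,"rx":0,"ry":0,"rz":0}])

```text
clock: 4.15
tool_pos: [0.5927, -0.0853, 0.0952]
ee_rot: [3.141, 0.001, 1.502]
wrist_force: [-0.0, -0.4, -0.3]
width: 0.0006
```

The jaws shut on nothing, so I need to look.

```bash
python3 - <<'E'
from h import *
for n in ["scene","side"]:
    im=ctrl.get_image(n)[:,:,::-1]; cv2.imwrite(f"pics/{n}3.png",im)
crop(cv2.imread("pics/scene3.png"),290,130,410,270,4,"pics/c4.png");crop(cv2.imread("pics/side3.png"),270,150,390,290,4,"pics/c5.png")
a=np.hstack([cv2.imread("pics/c4.png")[:,:400],cv2.imread("pics/c5.png")[:,:400]]);cv2.imwrite("pics/c6.png",a)
E
```

```text
(no output)
```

View pics/c6.png

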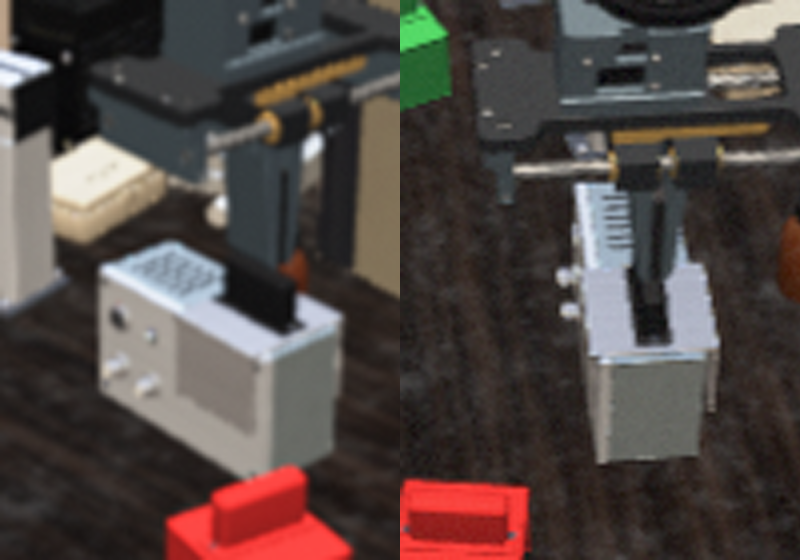

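```bash
python3 - <<'E'
from h import *
o=ctrl.observe();print(o["q"])
P=[o["tool_pos"],o["tool_pos"]+[0,0,.03],[.592,-.0855,.119],[.5937,-.0605,.119],[.5903,-.1105,.119]]
a=cv2.imread("pics/c6.png")
for k,(n,x0,y0) in enumerate([("scene",290,130),("side",270,150)]):
    for j,p in enumerate(proj(n,P)):
        u=((p-[x0,y0]+.4)*4+[400*k,0]).astype(int);cv2.circle(a,tuple(int(v) for v in u),4,[(0,0,255),(0,255,255),(0,255,0),(255,0,0),(255,0,255)][j],-1);print(n,p)
cv2.imwrite("pics/c7.png",a)
E
```

```text
[-2.42357856e-01  5.53680450e-01  1.51365296e+00 -5.42364254e-04
  1.07382001e+00 -1.72959066e-01]
scene [354.7585797  206.34834639]
scene [355.09618589 194.24224134]
scene [354.89341968 196.88904997]
scene [347.10761007 192.95424712]
scene [362.93170912 200.95128649]
side [332.06582282 224.24232323]
side [332.59502653 214.25146843]
side [332.20353513 216.44387698]
side [330.75722495 208.20684089]
side [333.70439114 224.99060457]
```

View pics/c7.png

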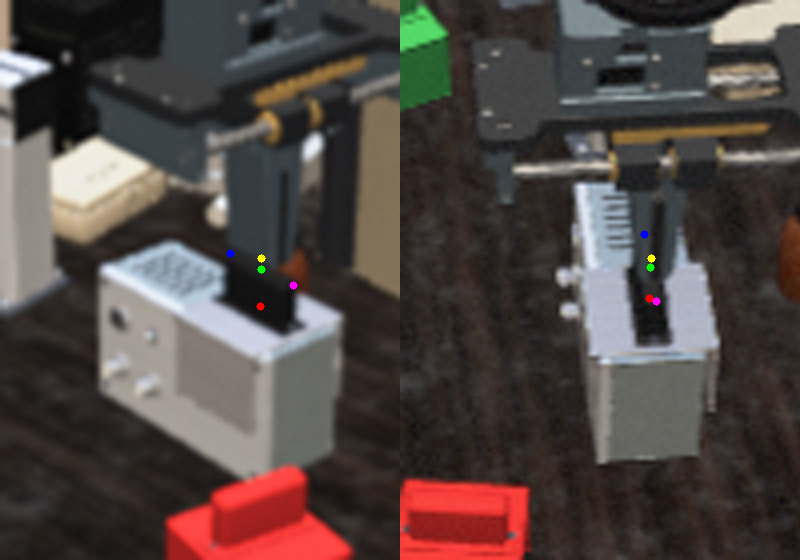

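```bash
python3 - <<'E'
from h import *
im=ctrl.get_image("wrist")[:,:,::-1]; cv2.imwrite("pics/w3.png",im)
E
```

```text
(no output)
```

View pics/w3.png

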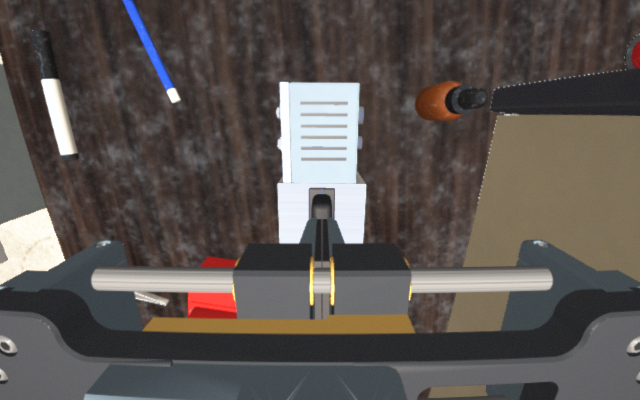

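>>> drive_tool(rows=[{"jaw":1,"x":0,"y":0,"z":-0.5,"rx":0,"ry":0,"rz":0},{"jaw":1,"x":0,"y":0,"z":-1,"rx":0,"ry":0,"rz":0},{"jaw":1,"x":0,"y":0,"z":-1.5,"rx":0,"ry":0,"rz":0},{"jaw":1,"x":0,"y":0,"z":-1.5,"rx":0,"ry":0,"rz":0}])

```text
clock: 4.7
tool_pos: [0.5932, -0.0854, 0.1112]
ee_rot: [3.14, 0.001, 1.502]
wrist_force: [-0.5, -0.4, -0.4]
width: 0.0007
```

```bash
python3 - <<'E'
from h import *
for n in ["scene","side"]:
    im=ctrl.get_image(n)[:,:,::-1]; cv2.imwrite(f"pics/{n}4.png",im)
crop(cv2.imread("pics/scene4.png"),290,130,390,270,4,"pics/c4.png");crop(cv2.imread("pics/side4.png"),270,150,370,290,4,"pics/c5.png")
a=np.hstack([cv2.imread("pics/c4.png"),cv2.imread("pics/c5.png")]);cv2.imwrite("pics/c8.png",a)
E
```

```text
(no output)
```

View pics/c8.png

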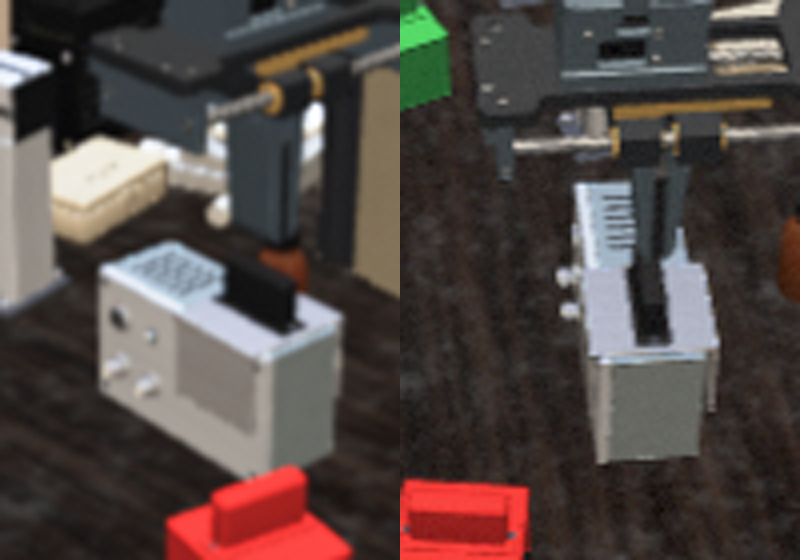

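```bash
python3 - <<'E'
from h import *
import json
o=json.load(open("o1.json"));Rm=R.from_euler("xyz",o["ee_rot"])
for z in [0,-.019,-.03,-.05]:
  P=[Rm.apply([dx,dy,z])+o["tool_pos"] for dx in (.016,-.016) for dy in(.0456,-.0456)]
  print(z,proj("wrist",P,o).round(0).tolist())
o=ctrl.observe()
for z in [0,.01,.02,.025,.03]:
  Q=[o["tool_pos"]+np.array([0,s,z]) for s in (.016,-.016)]
  print(z,((proj("scene",Q)-[290,130])*4).round().tolist(),((proj("side",Q)-[270,150])*4+[400,0]).round().tolist())
crop(cv2.imread("pics/w2.png"),150,200,500,300,2.2,"pics/c9.png")
E
```

```text
0 [[383.0, 204.0], [261.0, 204.0], [381.0, 243.0], [264.0, 243.0]]
-0.019 [[389.0, 212.0], [256.0, 212.0], [386.0, 254.0], [259.0, 254.0]]
-0.03 [[393.0, 218.0], [252.0, 218.0], [389.0, 262.0], [255.0, 262.0]]
-0.05 [[401.0, 230.0], [244.0, 230.0], [397.0, 278.0], [248.0, 278.0]]
0 [[239.0, 271.0], [282.0, 291.0]] [[644.0, 256.0], [655.0, 298.0]]
0.01 [[239.0, 255.0], [282.0, 274.0]] [[645.0, 242.0], [656.0, 285.0]]
0.02 [[239.0, 239.0], [283.0, 258.0]] [[645.0, 229.0], [657.0, 271.0]]
0.025 [[239.0, 231.0], [283.0, 250.0]] [[646.0, 222.0], [657.0, 264.0]]
0.03 [[240.0, 223.0], [283.0, 241.0]] [[646.0, 215.0], [658.0, 258.0]]
```

View pics/c9.png

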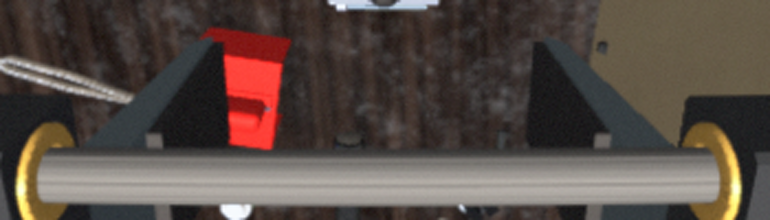

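The picture shows why. In the wrist view the fingertip corners at (252,219) and (392,218) fit a point about 28 mm behind the reported TCP, and the scene view agrees at about 25 mm. The fingers therefore closed just above the grip. I'll reopen, raise, and go lower, watching the force.

>>> drive_tool(rows=[{"jaw":0,"x":0,"y":0,"z":-1,"rx":0,"ry":0,"rz":0},{"jaw":0,"x":0,"y":0,"z":-2,"rx":0,"ry":0,"rz":0},{"jaw":0,"x":0,"y":0,"z":-2,"rx":0,"ry":0,"rz":0},{"jaw":0,"x":0,"y":0,"z":-2,"rx":0,"ry":0,"rz":0},{"jaw":0,"x":0,"y":0,"z":-2,"rx":0,"ry":0,"rz":0},{"jaw":0,"x":0,"y":0,"z":-2,"rx":0,"ry":0,"rz":0},{"jaw":0,"x":0,"y":0,"z":-1,"rx":0,"ry":0,"rz":0},{"jaw":0,"x":0,"y":0.1,"z":1,"rx":0,"ry":0,"rz":0},{"jaw":0,"x":0,"y":0.1,"z":2.5,"rx":0,"ry":0,"rz":0},{"jaw":0,"x":0,"y":0.1,"z":3.3,"rx":0,"ry":0,"rz":0},{"jaw":0,"x":0,"y":0.1,"z":3.6,"rx":0,"ry":0,"rz":0},{"jaw":0,"x":0,"y":0.1,"z":3.6,"rx":0,"ry":0,"rz":0}])

```text
clock: 6.0
tool_pos: [0.5937, -0.0854, 0.0741]
ee_rot: [3.141, 0.001, 1.502]
wrist_force: [-0.3, 0.1, 0.3]
width: 0.0906
```

```bash
python3 - <<'E'
from h import *
for n in ["scene","side"]:
    im=ctrl.get_image(n)[:,:,::-1]; cv2.imwrite(f"pics/{n}5.png",im)
crop(cv2.imread("pics/scene5.png"),290,130,390,270,4,"pics/c4.png");crop(cv2.imread("pics/side5.png"),270,150,370,290,4,"pics/c5.png")
a=np.hstack([cv2.imread("pics/c4.png"),cv2.imread("pics/c5.png")]);cv2.imwrite("pics/c10.png",a)
E
```

```text
(no output)
```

View pics/c10.png

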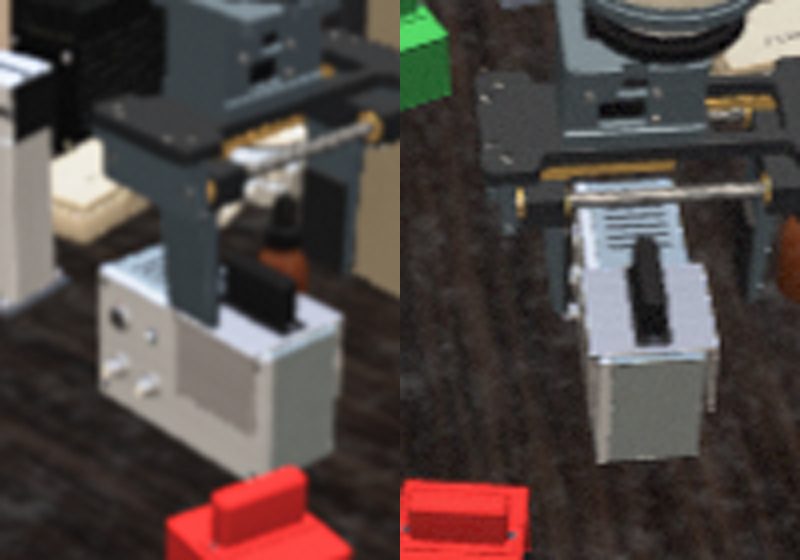

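>>> drive_tool(rows=[{"jaw":0,"x":0,"y":0.1,"z":0.2,"rx":0,"ry":0,"rz":0},{"jaw":0.3,"x":0,"y":0.1,"z":0.4,"rx":0,"ry":0,"rz":0},{"jaw":1,"x":0,"y":0.1,"z":0.4,"rx":0,"ry":0,"rz":0},{"jaw":1,"x":0,"y":0.1,"z":0.4,"rx":0,"ry":0,"rz":0},{"jaw":1,"x":0,"y":0.1,"z":0.4,"rx":0,"ry":0,"rz":0},{"jaw":1,"x":0,"y":0.1,"z":0.4,"rx":0,"ry":0,"rz":0},{"jaw":1,"x":0,"y":0.1,"z":0.4,"rx":0,"ry":0,"rz":0},{"jaw":1,"x":0,"y":0.1,"z":0.4,"rx":0,"ry":0,"rz":0},{"jaw":1,"x":0,"y":0.1,"z":0.4,"rx":0,"ry":0,"rz":0},{"jaw":1,"x":0,"y":0.1,"z":0.4,"rx":0,"ry":0,"rz":0},{"jaw":1,"x":0,"y":0.1,"z":0.4,"rx":0,"ry":0,"rz":0},{"jaw":1,"x":0,"y":0.1,"z":0.4,"rx":0,"ry":0,"rz":0},{"jaw":1,"x":0,"y":0.1,"z":0.4,"rx":0,"ry":0,"rz":0},{"jaw":1,"x":0,"y":0.1,"z":0.4,"rx":0,"ry":0,"rz":0}])

```text
clock: 7.5
tool_pos: [0.5939, -0.0854, 0.0708]
ee_rot: [-3.141, 0.001, 1.502]
wrist_force: [-7.6, -0.0, 4.9]
width: 0.0141
```

>>> drive_tool(rows=[{"jaw":1,"x":0,"y":-0.1,"z":0,"rx":0,"ry":0,"rz":0},{"jaw":1,"x":0,"y":-0.1,"z":-0.5,"rx":0,"ry":0,"rz":0},{"jaw":1,"x":0,"y":-0.1,"z":-1.5,"rx":0,"ry":0,"rz":0},{"jaw":1,"x":0,"y":-0.1,"z":-2,"rx":0,"ry":0,"rz":0},{"jaw":1,"x":0,"y":-0.1,"z":-2,"rx":0,"ry":0,"rz":0}])

```text
clock: 8.0
tool_pos: [0.5936, -0.0855, 0.092]
ee_rot: [3.14, 0.001, 1.502]
wrist_force: [0.2, 0.4, -2.2]
width: 0.0139
```

```bash
cat > look.py <<'E'
import sys
from h import *
k=sys.argv[1]; x=[int(v) for v in sys.argv[2:10]]
for n in ["scene","side"]: cv2.imwrite(f"pics/{n}_{k}.png",ctrl.get_image(n)[:,:,::-1])
crop(cv2.imread(f"pics/scene_{k}.png"),*x[:4],4,"pics/_a.png");crop(cv2.imread(f"pics/side_{k}.png"),*x[4:],4,"pics/_b.png")
cv2.imwrite(f"pics/both_{k}.png",np.hstack([cv2.imread("pics/_a.png"),cv2.imread("pics/_b.png")]))
E
python3 look.py 6 290 130 390 270 270 150 370 290
```

```text
(no output)
```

View pics/both_6.png

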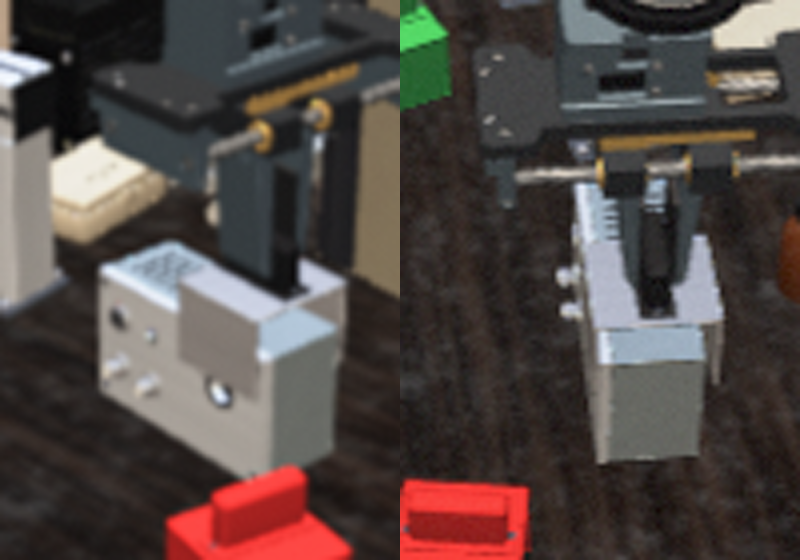

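The guard is in the jaws (14 mm) and clearing the controller. The hole now shows at scene (345,227). I'll lift and move in front of the rail.

```bash
python3 - <<'E'
from h import *
o=ctrl.observe()
for P,y in [([.594,-.0855,.2],1.503),([.606,.12,.27],1.724)]:print(shift(o,P,[np.pi,0,y]))
E
```

```text
(array([ -0.02,   0.09, -10.9 ]), array([-0.01,  0.04, -0.07]))
(array([ 20.56,  -0.13, -17.91]), array([-1.000e-02,  4.000e-02, -1.273e+01]))
```

>>> drive_tool(rows=[{"jaw":1,"x":0,"y":0,"z":-2,"rx":0,"ry":0,"rz":0},{"jaw":1,"x":0,"y":0,"z":-5,"rx":0,"ry":0,"rz":0},{"jaw":1,"x":0,"y":0,"z":-8,"rx":0,"ry":0,"rz":0},{"jaw":1,"x":1.5,"y":0,"z":-11,"rx":0,"ry":0,"rz":-1},{"jaw":1,"x":4,"y":0,"z":-14,"rx":0,"ry":0,"rz":-3},{"jaw":1,"x":7,"y":0,"z":-17,"rx":0,"ry":0,"rz":-6},{"jaw":1,"x":11,"y":-0.1,"z":-18,"rx":0,"ry":0,"rz":-9},{"jaw":1,"x":15,"y":-0.1,"z":-18,"rx":0,"ry":0,"rz":-11},{"jaw":1,"x":18,"y":-0.1,"z":-18,"rx":0,"ry":0,"rz":-12.7},{"jaw":1,"x":20,"y":-0.1,"z":-18,"rx":0,"ry":0,"rz":-12.7},{"jaw":1,"x":20.5,"y":-0.1,"z":-18,"rx":0,"ry":0,"rz":-12.7},{"jaw":1,"x":20.5,"y":-0.1,"z":-18,"rx":0,"ry":0,"rz":-12.7}])

```text
clock: 9.3
tool_pos: [0.606, 0.1197, 0.2705]
ee_rot: [-3.141, 0.001, 1.724]
wrist_force: [0.2, -0.4, -2.2]
width: 0.0135
```

```bash
python3 - <<'E'
from h import *
import json
o=ctrl.observe(); json.dump({k:np.array(v).tolist() for k,v in o.items()},open("o2.json","w"))
cv2.imwrite("pics/w4.png",ctrl.get_image("wrist")[:,:,::-1]);print(o["tool_pos"],o["ee_rot"],o["joint_vel"].round(3))
E
python3 look.py 7 215 110 335 250 260 80 350 220
```

```text
[0.60603486 0.11966449 0.27048797] [-3.14059095e+00  7.31433083e-04  1.72432910e+00] [-0.03  -0.005  0.005 -0.007 -0.003 -0.012]
```

View pics/w4.png

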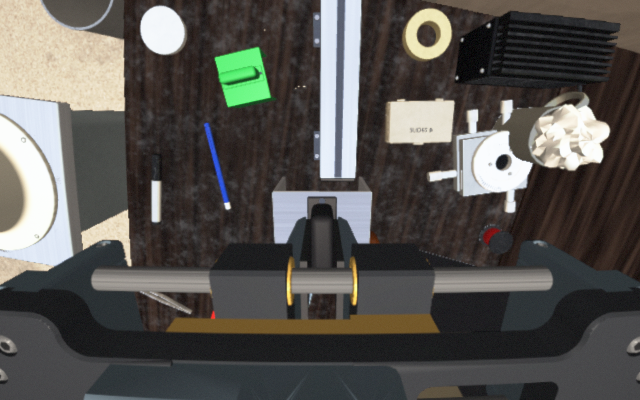

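View pics/both_7.png

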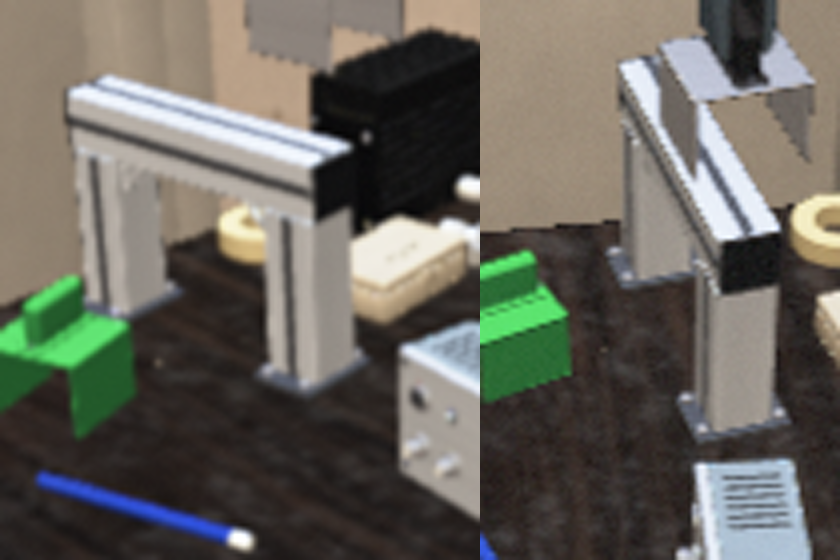

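The wrist view shows the rail from its near end at (320-357,178) running up the image to (341,0), with the guard held square to it at (322,215). The pen is at (206,125)-(228,207).

```bash
python3 - <<'E'
from h import *
im=cv2.imread("pics/w4.png"); crop(im,300,0,390,200,3.9,"pics/c11.png"); crop(im,195,110,245,220,5,"pics/c12.png")
g=cv2.cvtColor(im,cv2.COLOR_BGR2GRAY)
for r in (5,40,80,120,160):print(r,g[r,312:370].tolist())
E
```

```text
5 [41, 47, 45, 48, 55, 59, 59, 59, 105, 217, 233, 236, 236, 233, 231, 229, 230, 230, 230, 230, 229, 231, 232, 229, 216, 156, 102, 97, 97, 99, 97, 98, 127, 198, 229, 232, 233, 232, 231, 232, 234, 234, 233, 231, 230, 230, 230, 231, 221, 101, 49, 49, 54, 52, 49, 44, 37, 35]
40 [55, 85, 130, 180, 191, 194, 182, 125, 118, 217, 232, 233, 234, 234, 233, 231, 230, 230, 229, 230, 230, 231, 230, 224, 187, 113, 94, 96, 99, 99, 95, 110, 172, 228, 230, 231, 230, 232, 231, 233, 232, 232, 230, 228, 229, 228, 228, 215, 147, 72, 49, 46, 45, 38, 42, 38, 40, 42]
80 [66, 62, 59, 67, 63, 56, 51, 64, 145, 221, 232, 233, 233, 234, 234, 234, 233, 232, 230, 230, 231, 231, 230, 221, 124, 96, 95, 98, 99, 99, 109, 161, 228, 230, 231, 232, 231, 232, 232, 230, 230, 230, 230, 230, 232, 228, 199, 87, 54, 52, 49, 49, 54, 56, 45, 38, 38, 36]
120 [40, 36, 38, 36, 38, 35, 38, 71, 169, 228, 236, 235, 235, 238, 238, 237, 236, 236, 234, 233, 234, 235, 230, 154, 103, 98, 95, 100, 99, 104, 152, 230, 234, 236, 235, 235, 235, 236, 232, 232, 234, 236, 237, 235, 228, 164, 67, 37, 33, 30, 30, 32, 33, 42, 44, 39, 32, 38]
160 [39, 45, 61, 63, 64, 66, 68, 95, 197, 235, 239, 239, 238, 239, 239, 239, 238, 238, 236, 235, 236, 235, 212, 126, 103, 99, 100, 102, 106, 150, 229, 236, 236, 236, 237, 237, 238, 235, 234, 236, 237, 237, 236, 237, 105, 36, 37, 44, 40, 40, 33, 32, 35, 36, 32, 33, 33, 31]
```

View pics/c11.png

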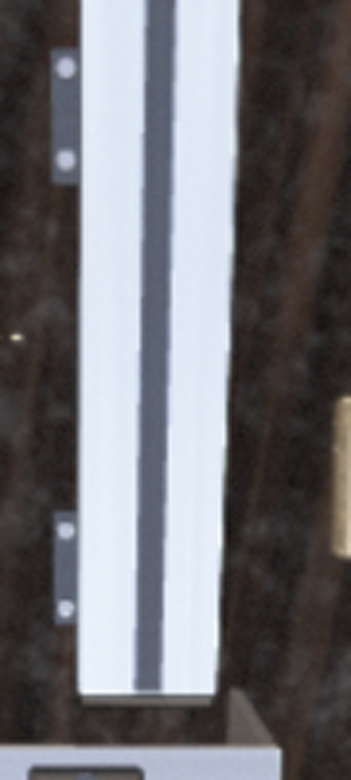

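View pics/c12.png

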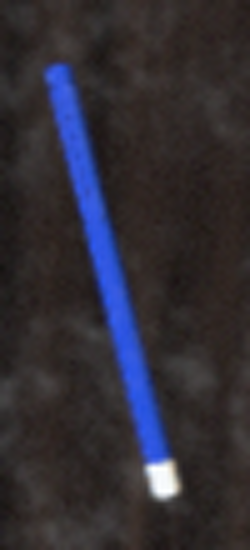

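```bash
python3 - <<'E'
from h import *
import json
o=json.load(open("o2.json"))
L=[]
for r,l,e,R_ in [(5,320.2,340.7,360.9),(40,320.2,340.2,360.2),(80,320,339.3,358.8),(120,319.9,338.8,357.2),(160,319.6,338.1,355.9)]:
  L.append([onz("wrist",(u,r),.16,o) for u in (l,e,R_)])
L=np.array(L);print(L[:,:,:2].round(4))
C=L.mean(1);v,_,_=cv2.fitLine(C[:,:2].astype(np.float32),cv2.DIST_L2,0,.01,.01)[:3] if 0 else (0,0,0)
f=np.polyfit(C[:,1],C[:,0],1);print("yaw",-np.arctan(f[0]))
e=onz("wrist",(338,177.4),.16,o);print("end",e)
yaw=-np.arctan(f[0]);y=e[1]+.109*np.cos(yaw);print("centre",np.polyval(f,y),y)
C5=lambda x,y:(195+x/5-.4,110+y/5-.4)
a=onz("wrist",C5(58,66),.0045,o);b=onz("wrist",C5(164,498),.0045,o);print("pen",a,b,np.linalg.norm(a-b),(a+b)/2,np.arctan2(*(a-b)[1::-1]))
# guard web corners (underside/top z)
E
```

```text
[[[0.5753 0.3026]
  [0.5951 0.3057]
  [0.6147 0.3089]]

 [[0.5801 0.2713]
  [0.6    0.2744]
  [0.6198 0.2775]]

 [[0.5857 0.2337]
  [0.6055 0.2368]
  [0.6254 0.2399]]

 [[0.5917 0.1939]
  [0.6117 0.197 ]
  [0.6312 0.2001]]

 [[0.598  0.1513]
  [0.6182 0.1545]
  [0.6378 0.1576]]]
yaw 0.1501691614420263
end [0.62147535 0.13504015 0.16      ]
centre 0.6046328077600341 0.242813436905691
pen [0.40882453 0.16031929 0.0045    ] [0.45267521 0.01759853 0.0045    ] 0.14930538801394172 [0.43074987 0.08895891 0.0045    ] 1.8688894063872419
```

```bash
python3 - <<'E'
from h import *
o=ctrl.observe()
for z in(.25,.147):print(shift(o,[.6046,.2428,z],[np.pi,0,1.721]))
E
```

```text
(array([12.34,  1.72,  2.06]), array([-0.04,  0.05,  0.08]))
(array([12.35,  1.73, 12.36]), array([-0.04,  0.05,  0.08]))
```

>>> drive_tool(rows=[{"jaw":1,"x":3,"y":0.4,"z":0,"rx":0,"ry":0,"rz":0},{"jaw":1,"x":6.5,"y":0.9,"z":0,"rx":0,"ry":0,"rz":0},{"jaw":1,"x":10,"y":1.4,"z":0,"rx":0,"ry":0,"rz":0},{"jaw":1,"x":12.3,"y":1.7,"z":1,"rx":0,"ry":0,"rz":0},{"jaw":1,"x":12.3,"y":1.7,"z":2,"rx":0,"ry":0,"rz":0},{"jaw":1,"x":12.3,"y":1.7,"z":3.5,"rx":0,"ry":0,"rz":0},{"jaw":1,"x":12.3,"y":1.7,"z":6,"rx":0,"ry":0,"rz":0},{"jaw":1,"x":12.3,"y":1.7,"z":8.5,"rx":0,"ry":0,"rz":0},{"jaw":1,"x":12.3,"y":1.7,"z":10.5,"rx":0,"ry":0,"rz":0},{"jaw":1,"x":12.3,"y":1.7,"z":11.5,"rx":0,"ry":0,"rz":0},{"jaw":1,"x":12.3,"y":1.7,"z":12,"rx":0,"ry":0,"rz":0},{"jaw":1,"x":12.3,"y":1.7,"z":12,"rx":0,"ry":0,"rz":0}])

```text
clock: 10.65
tool_pos: [0.6045, 0.2417, 0.1506]
ee_rot: [-3.141, 0.001, 1.722]
wrist_force: [0.3, 1.0, -1.8]
width: 0.014
```

```bash
python3 look.py 8 225 100 335 220 270 60 360 200 2>&1; python3 -c "
from h import *
cv2.imwrite('pics/w5.png',ctrl.get_image('wrist')[:,:,::-1])"
```

```text
Traceback (most recent call last):
  File "look.py", line 6, in <module>
    cv2.imwrite(f"pics/both_{k}.png",np.hstack([cv2.imread("pics/_a.png"),cv2.imread("pics/_b.png")]))
                                     ~~~~~~~~~^^^^^^^^^^^^^^^^^^^^^^^^^^^^^^^^^^^^^^^^^^^^^^^^^^^^^^^
ValueError: all the input array dimensions except for the concatenation axis must match exactly, but along dimension 0, the array at index 0 has size 480 and the array at index 1 has size 560
```

```bash
python3 - <<'E'
from h import *
crop(cv2.imread("pics/scene_8.png"),230,90,330,200,4,"pics/_a.png");crop(cv2.imread("pics/side_8.png"),270,80,370,190,4,"pics/_b.png")
cv2.imwrite("pics/b8.png",np.hstack([cv2.imread("pics/_a.png"),cv2.imread("pics/_b.png")]))
E
```

```text
(no output)
```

View pics/b8.png

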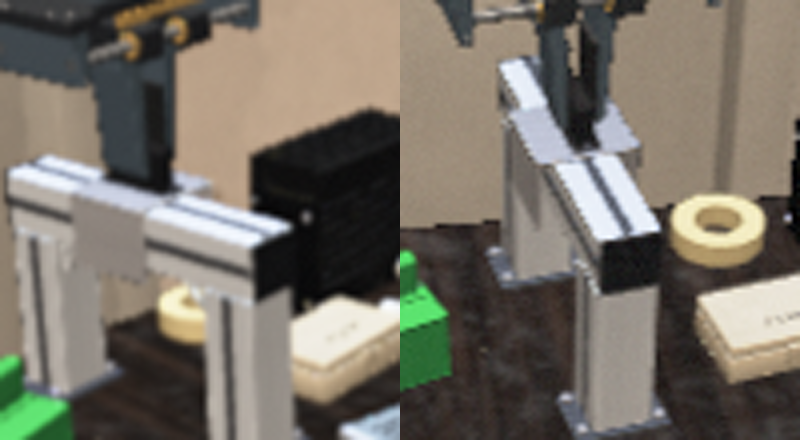

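The guard is astride the rail mid-span, a few mm above it. I'll lower it to contact.

>>> drive_tool(rows=[{"jaw":1,"x":0,"y":0,"z":0.2,"rx":0,"ry":0,"rz":0},{"jaw":1,"x":0,"y":0,"z":0.4,"rx":0,"ry":0,"rz":0},{"jaw":1,"x":0,"y":0,"z":0.5,"rx":0,"ry":0,"rz":0},{"jaw":1,"x":0,"y":0,"z":0.5,"rx":0,"ry":0,"rz":0}])

```text
clock: 11.2
tool_pos: [0.6049, 0.2423, 0.1465]
ee_rot: [3.141, 0.001, 1.722]
wrist_force: [0.6, -1.6, -2.1]
width: 0.0138
```

>>> drive_tool(rows=[{"jaw":1,"x":0,"y":0,"z":0.1,"rx":0,"ry":0,"rz":0},{"jaw":1,"x":0,"y":0,"z":0.2,"rx":0,"ry":0,"rz":0},{"jaw":1,"x":0,"y":0,"z":0.25,"rx":0,"ry":0,"rz":0},{"jaw":1,"x":0,"y":0,"z":0.25,"rx":0,"ry":0,"rz":0}])

```text
clock: 11.6
tool_pos: [0.605, 0.2424, 0.1448]
ee_rot: [3.14, 0.001, 1.722]
wrist_force: [-2.7, -1.2, 8.8]
width: 0.0139
```

>>> drive_tool(rows=[{"jaw":0.6,"x":0,"y":0,"z":-0.1,"rx":0,"ry":0,"rz":0},{"jaw":0.5,"x":0,"y":0,"z":-0.1,"rx":0,"ry":0,"rz":0},{"jaw":0.5,"x":0,"y":0,"z":-0.1,"rx":0,"ry":0,"rz":0},{"jaw":0.5,"x":0,"y":0,"z":-0.1,"rx":0,"ry":0,"rz":0},{"jaw":0.5,"x":0,"y":0,"z":-0.6,"rx":0,"ry":0,"rz":0},{"jaw":0.5,"x":0,"y":0,"z":-2,"rx":0,"ry":0,"rz":0},{"jaw":0.5,"x":0,"y":0,"z":-5,"rx":0,"ry":0,"rz":0},{"jaw":0.5,"x":0,"y":0,"z":-9,"rx":0,"ry":0,"rz":0},{"jaw":0.5,"x":0,"y":0,"z":-9,"rx":0,"ry":0,"rz":0}])

```text
clock: 12.5
tool_pos: [0.6075, 0.2433, 0.2416]
ee_rot: [3.131, -0.001, 1.722]
wrist_force: [0.7, -0.7, 0.1]
width: 0.0457
```

```bash
python3 look.py 9 230 90 330 200 270 80 370 190; python3 - <<'E'
from h import *
o=ctrl.observe();print(o["tool_pos"],o["ee_rot"])
# pen: centre .4307,.089 angle 1.869
for P in ([.55,.18,.24],[.431,.089,.15],[.431,.089,.02]): print(shift(o,P,[np.pi,0,1.869]))
E
```

```text
[0.60550487 0.2426041  0.23677436] [3.13729370e+00 2.46301149e-04 1.72235503e+00]
(array([-5.35, -6.43, -0.35]), array([ 0.24,  0.03, -8.4 ]))
(array([-12.55, -19.61,   8.6 ]), array([ 0.24,  0.03, -8.4 ]))
(array([-12.54, -19.66,  21.6 ]), array([ 0.24,  0.03, -8.4 ]))
```

View pics/both_9.png

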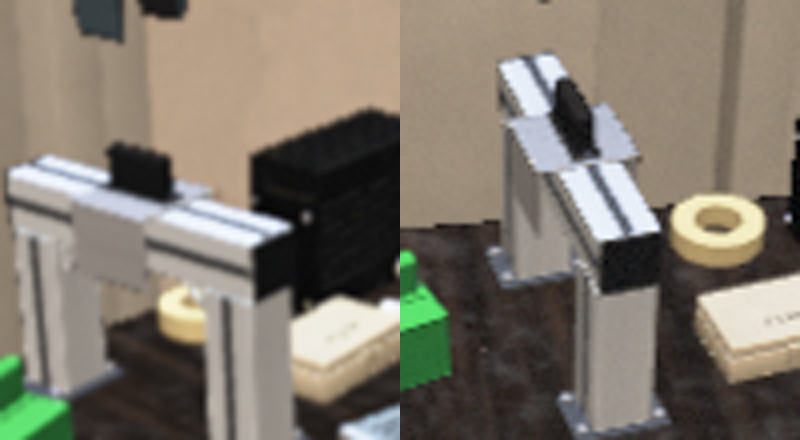

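The guard hangs level astride the rail and is released. Now to hover over the pen, a little to the white side of its middle.

```bash
python3 - <<'E'
from h import *
o=ctrl.observe();print(o["tool_pos"],o["ee_rot"])
for P in ([.52,.16,.24],[.4336,.0794,.12]): print(shift(o,P,[np.pi,0,1.869]))
E
```

```text
[0.60550487 0.2426041  0.23677436] [3.13729370e+00 2.46301149e-04 1.72235503e+00]
(array([-6.87, -9.7 , -0.36]), array([ 0.24,  0.03, -8.4 ]))
(array([-13.54, -19.51,  11.6 ]), array([ 0.24,  0.03, -8.4 ]))
```

>>> drive_tool(rows=[{"jaw":0.5,"x":-3,"y":-4,"z":0,"rx":0.2,"ry":0,"rz":-2},{"jaw":0.5,"x":-6,"y":-8,"z":0,"rx":0.2,"ry":0,"rz":-5},{"jaw":0.5,"x":-9,"y":-12,"z":1,"rx":0.2,"ry":0,"rz":-8},{"jaw":0.5,"x":-11.5,"y":-15.5,"z":3,"rx":0.2,"ry":0,"rz":-8.4},{"jaw":0.5,"x":-13,"y":-18.5,"z":6,"rx":0.2,"ry":0,"rz":-8.4},{"jaw":0.5,"x":-13.5,"y":-19.5,"z":9.5,"rx":0.2,"ry":0,"rz":-8.4},{"jaw":0.5,"x":-13.5,"y":-19.5,"z":11.6,"rx":0.2,"ry":0,"rz":-8.4},{"jaw":0.5,"x":-13.5,"y":-19.5,"z":11.6,"rx":0.2,"ry":0,"rz":-8.4},{"jaw":0.5,"x":-13.5,"y":-19.5,"z":11.6,"rx":0.2,"ry":0,"rz":-8.4}])

```text
clock: 13.5
tool_pos: [0.4336, 0.0798, 0.1202]
ee_rot: [-3.141, 0.0, 1.869]
wrist_force: [0.1, 0.4, -0.4]
width: 0.0455
```

```bash
python3 - <<'E'
from h import *
import json
o=ctrl.observe(); json.dump({k:np.array(v).tolist() for k,v in o.items()},open("o3.json","w"))
cv2.imwrite("pics/w6.png",ctrl.get_image("wrist")[:,:,::-1]);print(o["tool_pos"],o["ee_rot"],o["joint_vel"].round(3))
E
```

```text
[0.43362046 0.07983778 0.12018797] [-3.14142419e+00  3.76215347e-04  1.86905173e+00] [ 0.005 -0.018 -0.023  0.001  0.002  0.001]
```

View pics/w6.png

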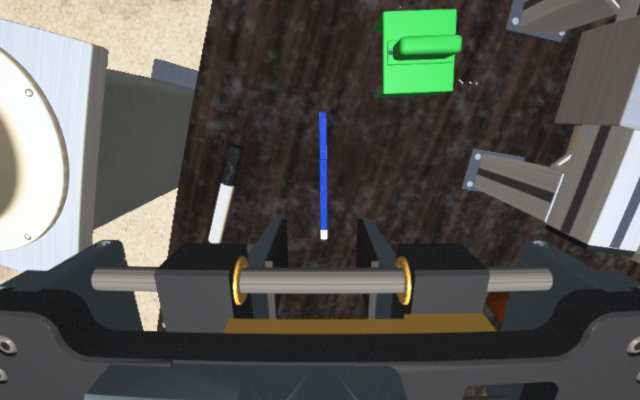

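The pen runs from (322,112) to (324,238), nearly parallel to the fingers' plane of symmetry.

```bash
python3 - <<'E'
from h import *
import json
o=json.load(open("o3.json"))
im=cv2.imread("pics/w6.png").astype(int);b,g,r=im[...,0],im[...,1],im[...,2]
m=((b>120)&(b-r>80)&(b-g>60));m[250:]=0
ys,xs=np.nonzero(m);print(xs.min(),xs.max(),ys.min(),ys.max())
for y in range(ys.min(),ys.max()+1,20):print(y,xs[ys==y].min(),xs[ys==y].max())
a=onz("wrist",(322.5,111.5),.0045,o);c=onz("wrist",(324.2,239),.0045,o);mid=(a+c)/2;d=(a-c);print(a,c,np.linalg.norm(d),mid,np.arctan2(d[1],d[0]))
d/=np.linalg.norm(d);ang=np.arctan2(d[1],d[0]);t=mid-.010*d;print(t)
o=ctrl.observe()
for z in (.02,-.02):print(shift(o,[t[0],t[1],z],[np.pi,0,ang]))
E
```

```text
319 326 112 229
112 319 325
132 319 326
152 320 326
172 320 326
192 320 326
212 320 326
[0.40877495 0.16066693 0.0045    ] [0.4549743  0.01829606 0.0045    ] 0.14967913285269588 [0.43187463 0.08948149 0.0045    ] 1.8845759313657473
[0.43496119 0.07996976 0.0045    ]
(array([-1.000e-02,  6.000e-02,  1.007e+01]), array([ 0.07,  0.04, -0.88]))
(array([-1.000e-02,  5.000e-02,  1.407e+01]), array([ 0.07,  0.04, -0.88]))
```

>>> drive_tool(rows=[{"jaw":0.6,"x":0,"y":0.05,"z":4,"rx":0,"ry":0,"rz":-0.6},{"jaw":0.6,"x":0,"y":0.05,"z":8,"rx":0,"ry":0,"rz":-0.6},{"jaw":0.6,"x":0,"y":0.05,"z":11,"rx":0,"ry":0,"rz":-0.6},{"jaw":0.6,"x":0,"y":0.05,"z":12.5,"rx":0,"ry":0,"rz":-0.6},{"jaw":0.6,"x":0,"y":0.05,"z":13,"rx":0,"ry":0,"rz":-0.6},{"jaw":0.6,"x":0,"y":0.05,"z":13.3,"rx":0,"ry":0,"rz":-0.6},{"jaw":0.6,"x":0,"y":0.05,"z":13.3,"rx":0,"ry":0,"rz":-0.6}])

```text
clock: 14.25
tool_pos: [0.4357, 0.0802, -0.0116]
ee_rot: [3.139, 0.001, 1.88]
wrist_force: [0.0, 0.0, 1.1]
width: 0.0364
```

```bash
python3 look.py 10 190 150 290 270 220 160 320 280
```

```text
(no output)
```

View pics/both_10.png

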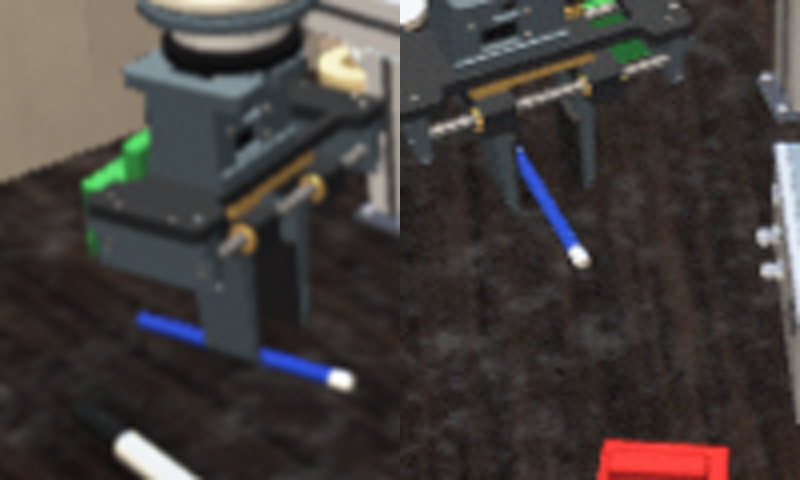

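The fingertips straddle the pen, roughly 10 mm above the desk. I'll feel downwards.

>>> drive_tool(rows=[{"jaw":0.6,"x":0,"y":0,"z":0.4,"rx":0,"ry":0,"rz":0},{"jaw":0.6,"x":0,"y":0,"z":0.7,"rx":0,"ry":0,"rz":0},{"jaw":0.6,"x":0,"y":0,"z":0.7,"rx":0,"ry":0,"rz":0}])

```text
clock: 14.65
tool_pos: [0.4357, 0.0801, -0.0186]
ee_rot: [3.139, 0.001, 1.88]
wrist_force: [-0.4, -0.2, -0.1]
width: 0.0366
```

>>> drive_tool(rows=[{"jaw":0.6,"x":0,"y":0,"z":0.1,"rx":0,"ry":0,"rz":0},{"jaw":0.6,"x":0,"y":0,"z":0.2,"rx":0,"ry":0,"rz":0},{"jaw":0.6,"x":0,"y":0,"z":0.2,"rx":0,"ry":0,"rz":0}])

```text
clock: 14.95
tool_pos: [0.4356, 0.0801, -0.0207]
ee_rot: [3.139, 0.001, 1.88]
wrist_force: [-0.2, -0.3, -0.1]
width: 0.0366
```

>>> drive_tool(rows=[{"jaw":0.6,"x":0,"y":0,"z":0.1,"rx":0,"ry":0,"rz":0},{"jaw":0.6,"x":0,"y":0,"z":0.2,"rx":0,"ry":0,"rz":0},{"jaw":0.6,"x":0,"y":0,"z":0.2,"rx":0,"ry":0,"rz":0}])

```text
clock: 15.25
tool_pos: [0.4355, 0.0801, -0.0228]
ee_rot: [3.139, 0.001, 1.88]
wrist_force: [0.2, -0.1, 0.0]
width: 0.0363
```

>>> drive_tool(rows=[{"jaw":0.6,"x":0,"y":0,"z":0.1,"rx":0,"ry":0,"rz":0},{"jaw":0.6,"x":0,"y":0,"z":0.15,"rx":0,"ry":0,"rz":0},{"jaw":0.6,"x":0,"y":0,"z":0.15,"rx":0,"ry":0,"rz":0}])

```text
clock: 15.55
tool_pos: [0.4355, 0.0801, -0.0244]
ee_rot: [3.139, 0.001, 1.88]
wrist_force: [0.4, 0.7, -0.5]
width: 0.0361
```

>>> drive_tool(rows=[{"jaw":0.6,"x":0,"y":0,"z":0.1,"rx":0,"ry":0,"rz":0},{"jaw":0.6,"x":0,"y":0,"z":0.15,"rx":0,"ry":0,"rz":0},{"jaw":0.6,"x":0,"y":0,"z":0.15,"rx":0,"ry":0,"rz":0}])

```text
clock: 15.85
tool_pos: [0.4354, 0.0801, -0.0259]
ee_rot: [3.139, 0.001, 1.88]
wrist_force: [0.3, 0.5, -0.5]
width: 0.0364
```

```bash
python3 look.py 11 190 150 290 270 220 160 320 280
```

```text
(no output)
```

View pics/both_11.png

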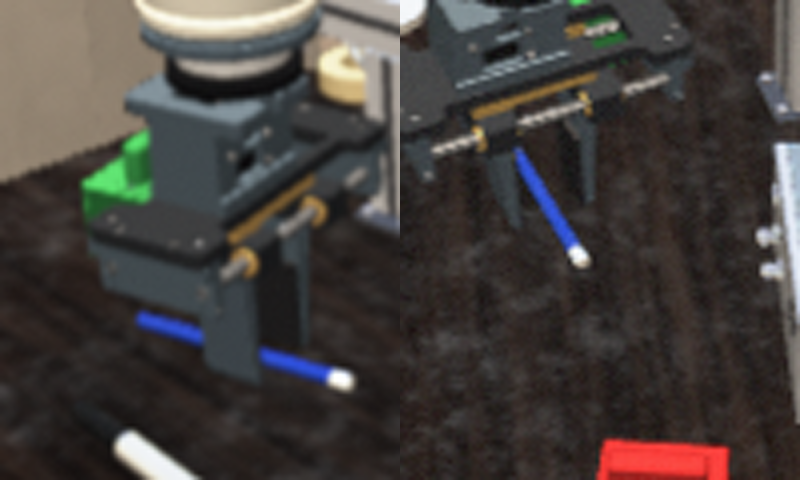

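>>> drive_tool(rows=[{"jaw":0.6,"x":0,"y":0,"z":0.1,"rx":0,"ry":0,"rz":0},{"jaw":0.6,"x":0,"y":0,"z":0.15,"rx":0,"ry":0,"rz":0},{"jaw":0.6,"x":0,"y":0,"z":0.15,"rx":0,"ry":0,"rz":0}])

```text
clock: 16.25
tool_pos: [0.4354, 0.0801, -0.0275]
ee_rot: [3.139, 0.001, 1.88]
wrist_force: [-0.4, -0.9, 0.2]
width: 0.0366
```

>>> drive_tool(rows=[{"jaw":0.6,"x":0,"y":0,"z":0.1,"rx":0,"ry":0,"rz":0},{"jaw":0.6,"x":0,"y":0,"z":0.15,"rx":0,"ry":0,"rz":0},{"jaw":0.6,"x":0,"y":0,"z":0.15,"rx":0,"ry":0,"rz":0}])

```text
clock: 16.55
tool_pos: [0.4353, 0.0801, -0.0291]
ee_rot: [3.14, 0.001, 1.88]
wrist_force: [0.0, 0.4, -0.1]
width: 0.0363
```

>>> drive_tool(rows=[{"jaw":0.6,"x":0,"y":0,"z":0.1,"rx":0,"ry":0,"rz":0},{"jaw":0.6,"x":0,"y":0,"z":0.1,"rx":0,"ry":0,"rz":0}])

```text
clock: 16.75
tool_pos: [0.4354, 0.0801, -0.0294]
ee_rot: [3.139, 0.001, 1.88]
wrist_force: [-2.1, -0.2, 24.5]
width: 0.0366
```

>>> drive_tool(rows=[{"jaw":0.6,"x":0,"y":0,"z":0.1,"rx":0,"ry":0,"rz":0},{"jaw":0.6,"x":0,"y":0,"z":0.1,"rx":0,"ry":0,"rz":0}])

```text
clock: 16.95
tool_pos: [0.4355, 0.0801, -0.0294]
ee_rot: [3.138, 0.001, 1.88]
wrist_force: [-5.1, -1.1, 36.6]
width: 0.0365
```

The fingertips touch the desk at a reported z of -29.4 mm, so they end 29 mm behind the reported TCP. I'll back off 1.5 mm and close.

>>> drive_tool(rows=[{"jaw":0.6,"x":0,"y":0,"z":-0.15,"rx":0,"ry":0,"rz":0},{"jaw":0.6,"x":0,"y":0,"z":-0.15,"rx":0,"ry":0,"rz":0},{"jaw":1,"x":0,"y":0,"z":-0.15,"rx":0,"ry":0,"rz":0},{"jaw":1,"x":0,"y":0,"z":-0.15,"rx":0,"ry":0,"rz":0},{"jaw":1,"x":0,"y":0,"z":-0.15,"rx":0,"ry":0,"rz":0},{"jaw":1,"x":0,"y":0,"z":-0.15,"rx":0,"ry":0,"rz":0},{"jaw":1,"x":0,"y":0,"z":-0.15,"rx":0,"ry":0,"rz":0},{"jaw":1,"x":0,"y":0,"z":-0.15,"rx":0,"ry":0,"rz":0},{"jaw":1,"x":0,"y":0,"z":-0.15,"rx":0,"ry":0,"rz":0}])

```text
clock: 17.85
tool_pos: [0.4354, 0.0801, -0.0279]
ee_rot: [3.138, 0.001, 1.88]
wrist_force: [0.9, 0.4, 0.5]
width: 0.0083
```

The pen is held (8.3 mm). I'll lift it, then measure the hole and the pen in hand.

>>> drive_tool(rows=[{"jaw":1,"x":0,"y":0,"z":-1,"rx":0,"ry":0,"rz":0},{"jaw":1,"x":0,"y":0,"z":-4,"rx":0,"ry":0,"rz":0},{"jaw":1,"x":0,"y":0,"z":-8,"rx":0,"ry":0,"rz":0},{"jaw":1,"x":0,"y":0,"z":-12,"rx":0,"ry":0,"rz":0},{"jaw":1,"x":0,"y":0,"z":-12,"rx":0,"ry":0,"rz":0},{"jaw":1,"x":0,"y":0,"z":-12,"rx":0,"ry":0,"rz":0}])

```text
clock: 18.45
tool_pos: [0.4356, 0.0802, 0.0934]
ee_rot: [3.136, 0.002, 1.88]
wrist_force: [0.6, -0.5, -0.8]
width: 0.0085
```

```bash
python3 look.py 12 310 180 410 270 310 180 410 270;  python3 - <<'E'
from h import *
import json
o=ctrl.observe(); json.dump({k:np.array(v).tolist() for k,v in o.items()},open("o4.json","w"))
cv2.imwrite("pics/w7.png",ctrl.get_image("wrist")[:,:,::-1])
s=cv2.imread("pics/scene_12.png"); crop(s,310,180,390,255,8,"pics/c13.png")
E
```

```text
(no output)
```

View pics/c13.png

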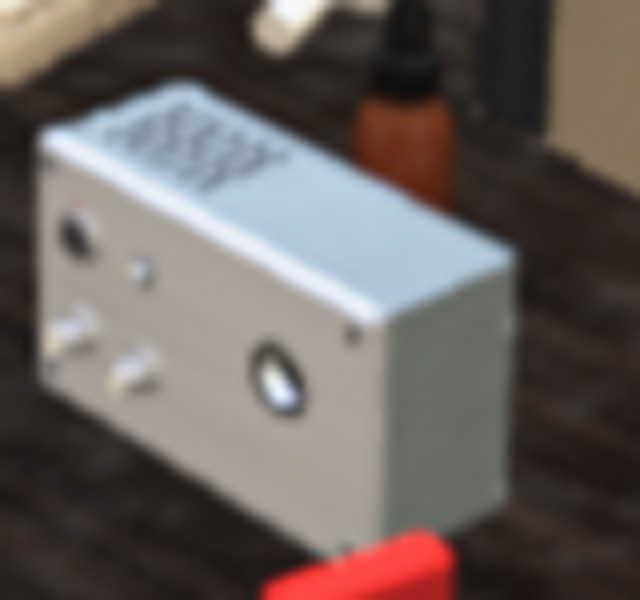

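View pics/w7.png

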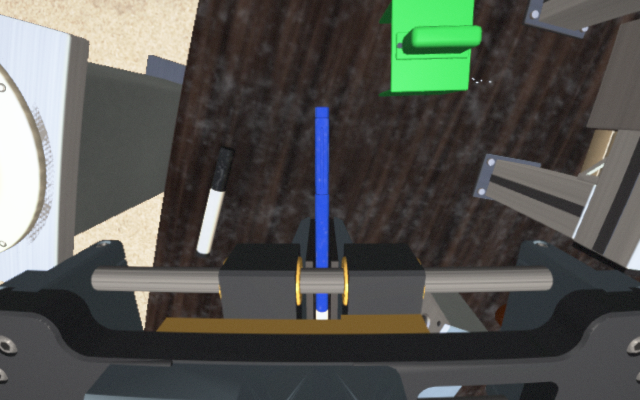

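The hole is at scene crop (277,379), i.e. pixel (344.2,227.0). In the wrist view the pen is straight in the jaws with its blue tip at (321.5,107).

```bash
python3 - <<'E'
from h import *
import json
o=json.load(open("o4.json"))
S=lambda x,y:(310+x/8-.44,180+y/8-.44)
print("hole",onz("scene",S(277,379),.052))
for nm,p,z in [("FLt",(40,137),.086),("FRt",(384,322),.086),("BRt",(515,252),.086),("BLt",(190,82),.086)]:print(nm,onz("scene",S(*p),z).round(4))
# side view cross-check of top corners
crop(cv2.imread("pics/side_12.png"),300,180,360,270,8,"pics/c14.png")
Rm=R.from_euler("xyz",o["ee_rot"])
for uv in [(321.5,107),(321.8,160),(322,210)]:
  P=onz("wrist",uv,o["tool_pos"][2]+.0324,o);print("pen tool frame mm",(Rm.inv().apply(P-o["tool_pos"])*1000).round(1))
E
```

```text
hole [ 0.56482338 -0.08052203  0.052     ]
FLt [0.5733 0.0239 0.086 ]
FRt [ 0.5651 -0.1191  0.086 ]
BRt [ 0.6193 -0.1184  0.086 ]
BLt [0.6299 0.0185 0.086 ]
pen tool frame mm [ 84.4  -0.9 -32.5]
pen tool frame mm [ 54.   -0.7 -32.5]
pen tool frame mm [ 22.4  -0.6 -32.4]
```

View pics/c14.png

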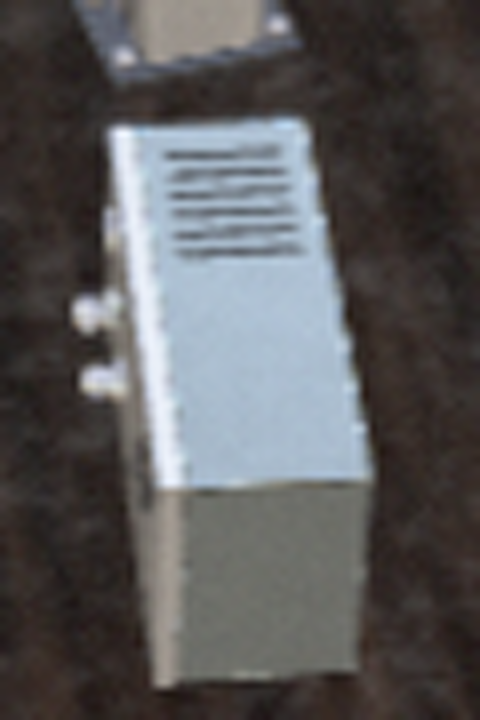

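```bash
python3 - <<'E'
from h import *
D=lambda x,y:(300+x/8-.44,180+y/8-.44)
for nm,p in [("FL",(108,125)),("FR",(160,488)),("BR",(373,476)),("BL",(306,120))]:print(nm,onz("side",D(*p),.086).round(4))
o=ctrl.observe();print(o["tool_pos"])
for z in (.095,.0196):print(shift(o,[.4578,-.0781,z],[np.pi,0,-.068]))
E
```

```text
FL [0.5691 0.0218 0.086 ]
FR [ 0.5598 -0.1192  0.086 ]
BR [ 0.6157 -0.1236  0.086 ]
BL [0.626  0.0153 0.086 ]
[0.43426621 0.08006555 0.09144286]
(array([-15.78,  -2.57,  -0.34]), array([ 1.2000e-01, -6.0000e-02,  1.1161e+02]))
(array([-15.78,  -2.58,   7.2 ]), array([ 1.2000e-01, -6.0000e-02,  1.1161e+02]))
```

>>> drive_tool(rows=[{"jaw":1,"x":-1,"y":-0.2,"z":-0.5,"rx":0,"ry":0,"rz":8},{"jaw":1,"x":-2,"y":-0.4,"z":-0.5,"rx":0,"ry":0,"rz":16},{"jaw":1,"x":-3,"y":-0.6,"z":-0.5,"rx":0,"ry":0,"rz":24},{"jaw":1,"x":-4,"y":-0.8,"z":-0.5,"rx":0,"ry":0,"rz":32},{"jaw":1,"x":-5,"y":-1,"z":-0.5,"rx":0,"ry":0,"rz":40},{"jaw":1,"x":-6,"y":-1.2,"z":-0.5,"rx":0,"ry":0,"rz":48},{"jaw":1,"x":-7,"y":-1.4,"z":-0.5,"rx":0,"ry":0,"rz":56},{"jaw":1,"x":-8,"y":-1.6,"z":-0.5,"rx":0,"ry":0,"rz":64},{"jaw":1,"x":-9.5,"y":-1.8,"z":-0.5,"rx":0,"ry":0,"rz":72},{"jaw":1,"x":-11,"y":-2,"z":-0.5,"rx":0,"ry":0,"rz":80},{"jaw":1,"x":-12.5,"y":-2.2,"z":-0.5,"rx":0,"ry":0,"rz":88},{"jaw":1,"x":-14,"y":-2.4,"z":-0.5,"rx":0,"ry":0,"rz":96},{"jaw":1,"x":-15,"y":-2.5,"z":-0.5,"rx":0,"ry":0,"rz":104},{"jaw":1,"x":-15.8,"y":-2.6,"z":-0.5,"rx":0.1,"ry":0,"rz":111.6},{"jaw":1,"x":-15.8,"y":-2.6,"z":0,"rx":0.1,"ry":0,"rz":111.6},{"jaw":1,"x":-15.8,"y":-2.6,"z":2,"rx":0.1,"ry":0,"rz":111.6},{"jaw":1,"x":-15.8,"y":-2.6,"z":4,"rx":0.1,"ry":0,"rz":111.6},{"jaw":1,"x":-15.8,"y":-2.6,"z":4,"rx":0.1,"ry":0,"rz":111.6}])

```text
clock: 20.4
tool_pos: [0.4555, -0.0774, 0.0491]
ee_rot: [-3.14, 0.004, -0.064]
wrist_force: [-0.5, 0.4, -0.3]
width: 0.0084
```

```bash
python3 - <<'E'
from h import *
o=ctrl.observe();print(o["tool_pos"],o["ee_rot"],o["wrist_force"],o["q"])
print(shift(o,[.4578,-.0781,.0196],[np.pi,0,-.068]))
E
python3 look.py 13 280 140 390 270 250 150 350 280
```

```text
[ 0.45552332 -0.07740211  0.0491052 ] [-3.13979618  0.00423851 -0.06389469] [-0.49734568  0.42959259 -0.325492  ] [-2.98298072e-01  4.74997426e-01  1.88539376e+00  1.07853476e-03
  7.85741617e-01  1.33563265e+00]
(array([0.24, 0.06, 2.95]), array([-0.1 ,  0.24,  0.23]))
```

View pics/both_13.png

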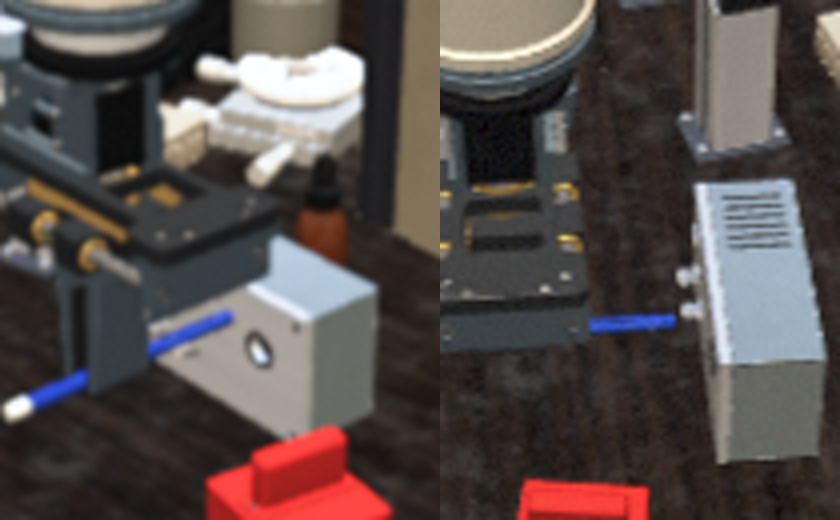

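The pen is level and points at the controller. Next, down to hole height.

>>> drive_tool(rows=[{"jaw":1,"x":0.1,"y":0,"z":1.5,"rx":0,"ry":0.2,"rz":0.2},{"jaw":1,"x":0.2,"y":0.05,"z":2.7,"rx":0,"ry":0.2,"rz":0.2},{"jaw":1,"x":0.25,"y":0.05,"z":2.95,"rx":0,"ry":0.2,"rz":0.2},{"jaw":1,"x":0.25,"y":0.05,"z":2.95,"rx":0,"ry":0.2,"rz":0.2},{"jaw":1,"x":0.25,"y":0.05,"z":2.95,"rx":0,"ry":0.2,"rz":0.2}])

```text
clock: 21.0
tool_pos: [0.4598, -0.0785, 0.0224]
ee_rot: [-3.141, -0.003, -0.068]
wrist_force: [0.6, 0.8, 0.6]
width: 0.0084
```

```bash
python3 - <<'E'
from h import *
for n in ["scene","side"]: cv2.imwrite(f"pics/{n}_14.png",ctrl.get_image(n)[:,:,::-1])
o=ctrl.observe();Rm=R.from_euler("xyz",o["ee_rot"]).as_matrix()
tip=o["tool_pos"]+Rm@[.0844,-.0007,-.0324];print(o["tool_pos"],o["ee_rot"],"tip",tip,proj("scene",[tip]),proj("side",[tip]))
crop(cv2.imread("pics/scene_14.png"),310,190,380,250,8,"pics/_a.png");crop(cv2.imread("pics/side_14.png"),285,210,335,270,8,"pics/_b.png")
cv2.imwrite("pics/b14.png",np.hstack([cv2.imread("pics/_a.png")[:,:400],cv2.imread("pics/_b.png")]))
E
```

```text
[ 0.45977667 -0.07856623  0.0223074 ] [-3.14068158 -0.00328598 -0.06856992] tip [ 0.54391759 -0.08367276  0.05498519] [[338.62744779 229.74152382]] [[309.34951145 238.99177412]]
```

View pics/b14.png

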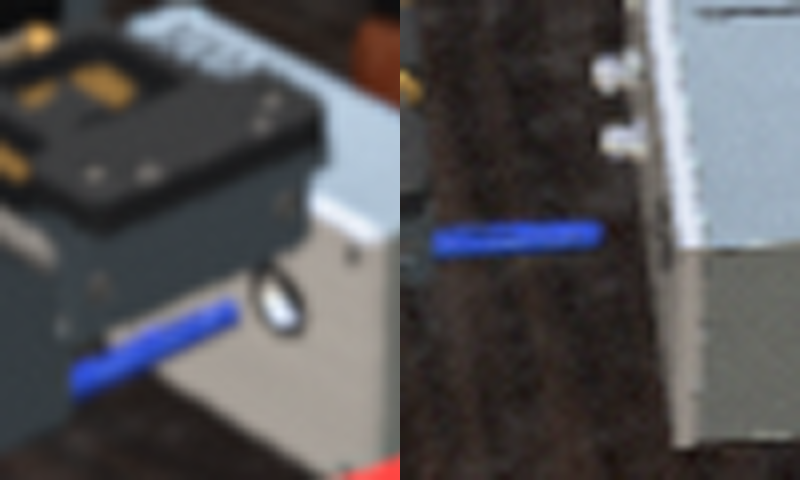

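```bash
python3 - <<'E'
from h import *
print("H proj",proj("scene",[[.562,-.0845,.052]]), "hole seen corrected (344.5,228.1)", onz("scene",(344.5,228.1),.052))
# intersection of corrected ray with front plane through side/wrist corner estimate
o_,d=ray("scene",(344.5,228.1)); n=np.array([np.cos(-.068),np.sin(-.068),0]); p0=np.array([.562,-.0845,.052])
t=((p0-o_)@n)/(d@n);print("on plane",o_+t*d)
o=ctrl.observe();print(o["tool_pos"],o["ee_rot"]);Rd=R.from_euler("xyz",[np.pi,0,-.068]).as_matrix()
for dep in(-.012,-.002,.008,.018,.02,.025,.027):
  tip=p0+dep*n; P=tip-Rd@[.0844,-.0007,-.0324]; print(dep,P.round(4),shift(o,P,[np.pi,0,-.068]))
E
```

```text
H proj [[344.60263022 228.05592779]] hole seen corrected (344.5,228.1) [ 0.56170212 -0.08447128  0.052     ]
on plane [ 0.56202244 -0.08417054  0.05173606]
[ 0.45977667 -0.07856623  0.0223074 ] [-3.14068158 -0.00328598 -0.06856992]
-0.012 [ 0.4658 -0.0786  0.0196] (array([ 0.6 , -0.03,  0.27]), array([-0.05, -0.19, -0.03]))
-0.002 [ 0.4758 -0.0793  0.0196] (array([ 1.6 , -0.03,  0.28]), array([-0.05, -0.19, -0.03]))
0.008 [ 0.4857 -0.08    0.0196] (array([ 2.6 , -0.03,  0.28]), array([-0.05, -0.19, -0.03]))
0.018 [ 0.4957 -0.0807  0.0196] (array([ 3.6 , -0.03,  0.28]), array([-0.05, -0.19, -0.03]))
0.02 [ 0.4977 -0.0808  0.0196] (array([ 3.8 , -0.03,  0.28]), array([-0.05, -0.19, -0.03]))
0.025 [ 0.5027 -0.0812  0.0196] (array([ 4.3 , -0.03,  0.28]), array([-0.05, -0.19, -0.03]))
0.027 [ 0.5047 -0.0813  0.0196] (array([ 4.5 , -0.03,  0.29]), array([-0.05, -0.19, -0.03]))
```

With the pen tip as reference, all views put the hole at (0.562, -0.0845, 0.052) within 0.5 mm. I'll settle the height just in front of it.

>>> drive_tool(rows=[{"jaw":1,"x":0.3,"y":0,"z":0.2,"rx":0,"ry":-0.2,"rz":0},{"jaw":1,"x":0.8,"y":0,"z":0.3,"rx":0,"ry":-0.2,"rz":0},{"jaw":1,"x":1,"y":0,"z":0.3,"rx":0,"ry":-0.2,"rz":0},{"jaw":1,"x":1,"y":0,"z":0.3,"rx":0,"ry":-0.2,"rz":0},{"jaw":1,"x":1,"y":0,"z":0.3,"rx":0,"ry":-0.2,"rz":0}])

```text
clock: 21.6
tool_pos: [0.4697, -0.0792, 0.0193]
ee_rot: [-3.141, 0.0, -0.068]
wrist_force: [-0.8, -0.3, 0.8]
width: 0.0083
```

```bash
python3 - <<'E'
from h import *
for n in ["scene"]: cv2.imwrite(f"pics/{n}_15.png",ctrl.get_image(n)[:,:,::-1])
o=ctrl.observe();Rm=R.from_euler("xyz",o["ee_rot"]).as_matrix()
tip=o["tool_pos"]+Rm@[.0844,-.0007,-.0324];print(o["tool_pos"],o["ee_rot"],"tip",tip)
n=np.array([np.cos(-.068),np.sin(-.068),0]); p0=np.array([.562,-.0845,.052]);print("rel hole",[(tip-p0)@n,(tip-p0)@[.068,.9977,0],tip[2]-.052])
crop(cv2.imread("pics/scene_15.png"),310,190,380,250,8,"pics/b15.png")
E
```

```text
[ 0.46960329 -0.07922196  0.01929611] [-3.14064789e+00  4.57351497e-04 -6.84766156e-02] tip [ 0.55386607 -0.08433007  0.05165815]
rel hole [np.float64(-0.008126678202751364), np.float64(-0.00038356509867649817), np.float64(-0.0003418481417212238)]
```

View pics/b15.png

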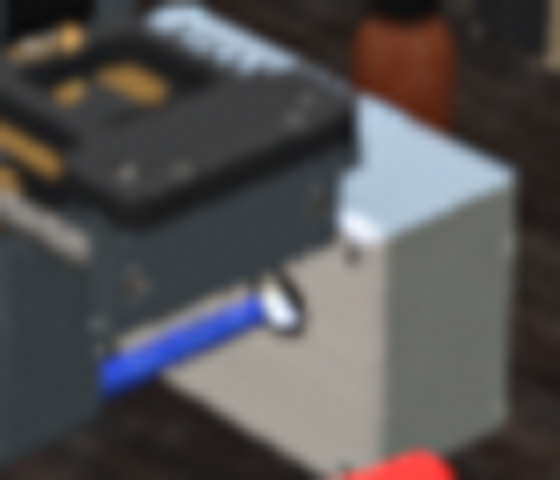

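The tip is 8 mm in front of the hole and centred. Inserting now.

>>> drive_tool(rows=[{"jaw":1,"x":0.4,"y":0,"z":0,"rx":0,"ry":0,"rz":0},{"jaw":1,"x":0.8,"y":0,"z":0,"rx":0,"ry":0,"rz":0},{"jaw":1,"x":1.2,"y":0,"z":0,"rx":0,"ry":0,"rz":0},{"jaw":1,"x":1.6,"y":0,"z":0,"rx":0,"ry":0,"rz":0},{"jaw":1,"x":1.6,"y":0,"z":0,"rx":0,"ry":0,"rz":0}])

```text
clock: 22.15
tool_pos: [0.4863, -0.0804, 0.0193]
ee_rot: [-3.141, -0.0, -0.068]
wrist_force: [0.6, 0.7, -0.6]
width: 0.0086
```

>>> drive_tool(rows=[{"jaw":1,"x":0.4,"y":0,"z":0,"rx":0,"ry":0,"rz":0},{"jaw":1,"x":0.8,"y":0,"z":0,"rx":0,"ry":0,"rz":0},{"jaw":1,"x":0.9,"y":0,"z":0,"rx":0,"ry":0,"rz":0},{"jaw":1,"x":0.9,"y":0,"z":0,"rx":0,"ry":0,"rz":0}])

```text
clock: 22.55
tool_pos: [0.4955, -0.0811, 0.0193]
ee_rot: [-3.141, -0.0, -0.068]
wrist_force: [0.5, -0.6, -0.7]
width: 0.0085
```

```bash
cat > rel.py <<'E'
from h import *
o=ctrl.observe();Rm=R.from_euler("xyz",o["ee_rot"]).as_matrix()
tip=o["tool_pos"]+Rm@[.0844,-.0007,-.0324]
n=np.array([np.cos(-.068),np.sin(-.068),0]); p0=np.array([.562,-.0845,.052]);print("rel hole mm",(1000*np.array([(tip-p0)@n,(tip-p0)@[.068,.9977,0],tip[2]-.052])).round(1),o["ee_rot"],"F",o["wrist_force"].round(1),"axial",o["wrist_force"]@n)
E
python3 rel.py; python3 - <<'E'
from h import *
cv2.imwrite("pics/scene_16.png",ctrl.get_image("scene")[:,:,::-1])
crop(cv2.imread("pics/scene_16.png"),310,190,380,250,8,"pics/b16.png")
E
```

```text
rel hole mm [17.8 -0.4 -0.3] [-3.14081624e+00 -2.59850754e-04 -6.83169522e-02] F [ 0.5 -0.6 -0.7] axial 0.5400297417272256
```

View pics/b16.png

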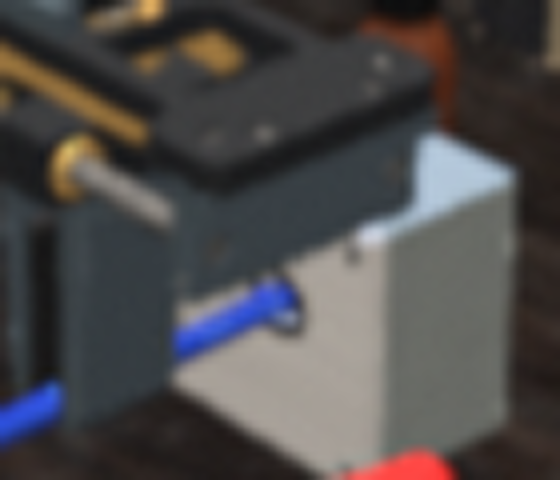

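The pen is inside the hole without touching. Pressing in small steps.

>>> drive_tool(rows=[{"jaw":1,"x":0.2,"y":0,"z":0,"rx":0,"ry":0,"rz":0},{"jaw":1,"x":0.4,"y":0,"z":0,"rx":0,"ry":0,"rz":0},{"jaw":1,"x":0.4,"y":0,"z":0,"rx":0,"ry":0,"rz":0},{"jaw":1,"x":0.4,"y":0,"z":0,"rx":0,"ry":0,"rz":0}])

```text
clock: 23.0
tool_pos: [0.4989, -0.0812, 0.0192]
ee_rot: [-3.141, 0.001, -0.068]
wrist_force: [-2.4, 0.0, 1.0]
width: 0.0087
```

>>> drive_tool(rows=[{"jaw":1,"x":0.1,"y":0,"z":0,"rx":0,"ry":0,"rz":0},{"jaw":1,"x":0.2,"y":0,"z":0,"rx":0,"ry":0,"rz":0},{"jaw":1,"x":0.2,"y":0,"z":0,"rx":0,"ry":0,"rz":0},{"jaw":1,"x":0.2,"y":0,"z":0,"rx":0,"ry":0,"rz":0}])

```text
clock: 23.4
tool_pos: [0.5007, -0.0813, 0.0191]
ee_rot: [-3.141, 0.001, -0.068]
wrist_force: [-4.2, 0.2, 0.6]
width: 0.0084
```

```bash
python3 rel.py
```

```text
rel hole mm [23.1 -0.3 -0.6] [-3.14060477e+00  9.39530603e-04 -6.82498182e-02] F [-4.2  0.2  0.6] axial -4.21288893971372
```

>>> drive_tool(rows=[{"jaw":1,"x":0.1,"y":0,"z":0,"rx":0,"ry":0,"rz":0},{"jaw":1,"x":0.1,"y":0,"z":0,"rx":0,"ry":0,"rz":0},{"jaw":1,"x":0.1,"y":0,"z":0,"rx":0,"ry":0,"rz":0}])

```text
clock: 23.7
tool_pos: [0.5016, -0.0813, 0.0191]
ee_rot: [-3.141, 0.001, -0.068]
wrist_force: [-3.9, -0.0, 1.5]
width: 0.0084
```

>>> drive_tool(rows=[{"jaw":1,"x":0.1,"y":0,"z":0,"rx":0,"ry":0,"rz":0},{"jaw":1,"x":0.1,"y":0,"z":0,"rx":0,"ry":0,"rz":0},{"jaw":1,"x":0.1,"y":0,"z":0,"rx":0,"ry":0,"rz":0}])

```text
clock: 24.0
tool_pos: [0.5025, -0.0814, 0.0191]
ee_rot: [-3.141, 0.001, -0.068]
wrist_force: [-5.6, 1.0, 1.6]
width: 0.0086
```

>>> drive_tool(rows=[{"jaw":1,"x":0.1,"y":0,"z":0,"rx":0,"ry":0,"rz":0},{"jaw":1,"x":0.1,"y":0,"z":0,"rx":0,"ry":0,"rz":0},{"jaw":1,"x":0.1,"y":0,"z":0,"rx":0,"ry":0,"rz":0}])

```text
clock: 24.3
tool_pos: [0.5029, -0.0813, 0.019]
ee_rot: [-3.14, 0.002, -0.068]
wrist_force: [-6.7, -0.7, 1.8]
width: 0.0084
```

>>> drive_tool(rows=[{"jaw":1,"x":0.15,"y":0,"z":0,"rx":0,"ry":0,"rz":0},{"jaw":1,"x":0.15,"y":0,"z":0,"rx":0,"ry":0,"rz":0},{"jaw":1,"x":0.15,"y":0,"z":0,"rx":0,"ry":0,"rz":0}])

```text
clock: 24.6
tool_pos: [0.5028, -0.0812, 0.0187]
ee_rot: [-3.14, 0.005, -0.068]
wrist_force: [-10.0, -2.1, 3.7]
width: 0.0084
```

>>> drive_tool(rows=[{"jaw":1,"x":0.1,"y":0,"z":0,"rx":0,"ry":0,"rz":0},{"jaw":1,"x":0.1,"y":0,"z":0,"rx":0,"ry":0,"rz":0},{"jaw":1,"x":0.1,"y":0,"z":0,"rx":0,"ry":0,"rz":0}])

```text
clock: 24.9
tool_pos: [0.5028, -0.0811, 0.0186]
ee_rot: [-3.14, 0.007, -0.068]
wrist_force: [-9.9, -0.7, 3.8]
width: 0.0086
```

```bash
python3 rel.py; python3 rel.py
```

```text
rel hole mm [25.4 -0.  -1.6] [-3.13996611  0.00684108 -0.06821583] F [-9.9 -0.7  3.8] axial -9.79965458366304
rel hole mm [25.4 -0.  -1.6] [-3.13996611  0.00684108 -0.06821583] F [-9.9 -0.7  3.8] axial -9.79965458366304
```

The tip is 25.4 mm in (20 + 5 mm), no longer advancing, and the force has risen to about 10 N, so the button is at its stop. Final checks follow; camera calls hold the push.

```bash
python3 - <<'E'
from h import *
for n in ["scene","side","wrist"]: cv2.imwrite(f"pics/{n}_17.png",ctrl.get_image(n)[:,:,::-1])
E
python3 rel.py
python3 - <<'E'
from h import *
a=cv2.imread("pics/scene_17.png");b=cv2.imread("pics/side_17.png")
cv2.imwrite("pics/b17.png",np.hstack([cv2.resize(a[100:300,200:400],None,fx=2,fy=2),cv2.resize(b[80:280,200:400],None,fx=2,fy=2)]))
crop(a,310,190,380,250,8,"pics/b18.png")
E
```

```text
rel hole mm [25.3 -0.  -1.5] [-3.13994363  0.00685369 -0.06819385] F [-9.7 -1.2  4.8] axial -9.564020136158902
```

View pics/b17.png

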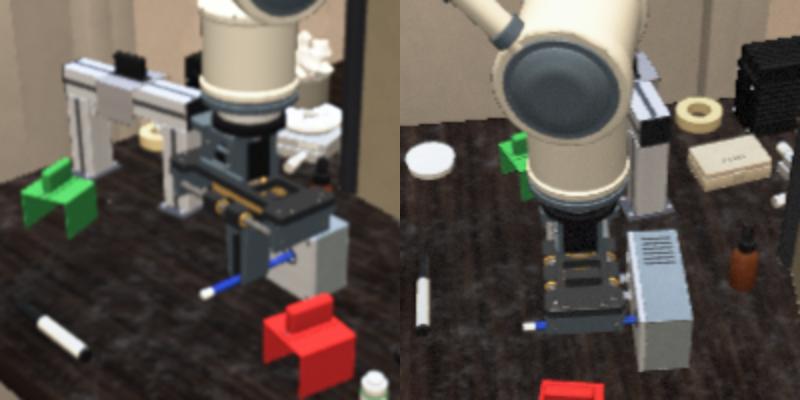

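View pics/b18.png

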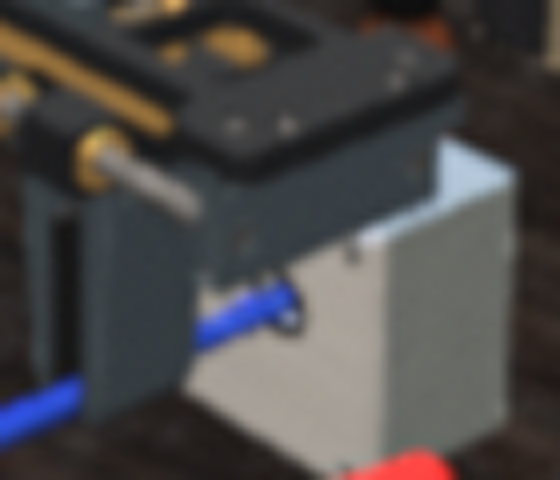

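The guard hangs on the rail, the pen is in the hole, the push is steady at about 9.6 N and the bystanders I can see are where they were. Handing in.

```bash
python3 -c "
from station import ctrl
print(ctrl.sign_off())"; python3 rel.py
```

```text
the job is handed in; nothing more can be done
None
the job is handed in; nothing more can be done
```

The service guard is hanging astride the slotted rail. The arm still holds the ball pen through the reset hole with the button pressed. I handed the job in at about 25 s on the robot's clock.

**Last checks:**
- **Guard:** the pictures right after release show it sitting level with a leg on each side, near the rail's middle. The last scene picture shows it still there.
- **Button:** the pen's round end is 25.3–25.4 mm behind the front face (20 mm to the button plus 5 mm travel). It stopped moving forward while the push rose to about 10 N, then held at about 9.6 N, so I take the button as fully down. I had no direct reading of its travel.
- **Bystanders:** the dropper bottle and the green and red look-alikes looked unmoved. I did not check the objective or the torch separately, but the arm never went near them.

**What failed or disagreed:**
- **Missed grasp:** my first try at the guard closed on nothing, because the fingers end about 29 mm behind the reported TCP. I confirmed this by touching the desk with the fingertips, which gave a wrist force of about 37 N, and allowed for it afterwards.
- **Scene camera:** it was about 4 mm off from the other two. Using the pen tip as a reference, the views agreed on the hole to within about 0.5 mm.
- **At full push:** the arm's pose puts the pen tip 1.5 mm below the hole's centre, with 4–5 N of vertical force. The pen may be lightly touching the rim.

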